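# Load the blender base and hold the pulse dial on three

### The job

Set the round steel mill cup into the round bay and the square amber jar into the square bay of the blender base, both upright and fully down, and let go of them. Then turn the spring-return dial clockwise by its orange tab, past the first and second clicks to the third (the big orange mark), and keep it there: finish while still holding it on the third click against its spring, because it runs back by itself if let go. Leave everything else on the counter where it stands.

Things in the scene. Friction and masses are not known exactly. Their poses are not given: they have to be found in the camera images.
- blender_base: low two-bay blender base fixed to the counter, aluminium top with black side panels, 170 (x) x 380 (y) x 60 mm tall, flat deck at 60 mm. Origin at the centre of its underside, x across its short side, y along its long side, z up. At its -y end is the round bay, near the middle the square bay, at the +y end the dial.
- round_bay (a point): centre of the floor of the round pocket (64 mm diameter, 18 mm deep from the deck, 4 mm chamfer at the mouth); axes as the base
- square_bay (a point): centre of the floor of the square pocket (54 x 54 mm, sides along the base's x and y, 18 mm deep from the deck, 4 mm chamfer at the mouth); axes as the base
- mill_cup: round closed steel cup with a black lid, 60 mm diameter, 90 mm tall, 0.2 to 0.35 kg, straight sides. Origin at the centre of its underside, z up. Too wide for the square bay.
- square_jar: square closed amber jar with a white lid, 50 x 50 mm, 90 mm tall, 0.19 to 0.32 kg, straight sides along its x and y, any quarter turn fits. Origin at the centre of its underside, z up. Does not enter the round bay.
- dial_axis (a point): point on the dial's vertical turning axis, at deck height; axes as the base
- dial_tab (a point): point in the orange tab, 38 mm above the deck, 42 mm from the dial's axis; turns with the dial. The tab stands upright on the black dial (100 mm diameter, top 14 mm above the deck; hub 48 mm diameter, 20 mm above it): 10 mm thick in the turning direction, 18 mm along the radius, top 48 mm above the deck. Pinch it from above or push it.
- dial (a joint): rad, 0 at rest, grows clockwise from above; clicks at 0.45, 0.90, 1.35, end stop 1.65. Seen from above the tab lies 2.246 rad anticlockwise of the base's x axis at rest (black dot), 0.896 at the third click (big orange dot; small blue dots mark the first two). Its spring always returns it to 0, from any click: about 2 N at the tab at rest, 5 at the third, with 2 N bumps between clicks.
- mug: bystander, leave alone: white mug with handle, 76 mm across, 85 mm tall; origin at the centre of its underside
- spoon: bystander, leave alone: steel spoon lying flat, 170 mm long; origin in its middle
- pitcher: bystander, leave alone: open steel milk cup, 72 mm across, 90 mm tall; origin at the centre of its underside
- milk_bottle: bystander, leave alone: white bottle with white cap, 60 mm across, 190 mm tall; origin at the centre of its underside
- sugar_jar: bystander, leave alone: clear jar with steel cap, 80 mm across, 110 mm tall; origin at the centre of its underside
- bowl: bystander, leave alone: blue bowl, 100 mm across, 50 mm tall; origin at the centre of its underside
- tumbler: bystander, leave alone: empty glass tumbler, 72 mm across, 120 mm tall; origin at the centre of its underside

How it is judged:
By the outcome, as a careful person would: the job done as asked, in the order asked, and still so for the second after the job is handed in, while the arm keeps its last pose, push and grip.
It also fails if it takes over 72 s, if anything falls off the work surface, if the arm or the gripper's body presses on something with over 40 N, if the wrist force passes 120 N, or if a joint passes its speed limit or range.

### The arm

A 7-joint arm with a two-finger parallel gripper is mounted at the origin on the work surface. World frame = base frame: x ahead of the robot, y to its left, z up, the work surface at z = 0. Lengths are in mm, angles in rad, forces in N, time in s.
With the tool pointing down it reaches from about 400 to 925 mm from the base axis. Payload 5.6 kg.
Tool frame: the origin (TCP) lies on the centre line of the jaws, within the pads' length; the fingertips stand 19 mm ahead of it and the grasp point (between the pads) is the TCP; y points along the fingers, z is the direction in which the jaws open and shut, and the axes are right-handed (so a half turn about y gives the same grasp; the last joint's range is limited). The gripper opens to 85 mm and grips with 20 to 120 N. Pads are 22 mm wide; open, the fingers measure 114 mm over their backs; the gripper's body (76 mm by 85 mm) begins 54 mm behind the grasp point. The pads swing forward as they close: fully open they stand 13 mm farther back than shut.
Start: joints at [1.186, 0.468, -0.012, 1.603, 0.006, 1.071, -0.056], TCP at [217.829, -612.42, 250.29] pointing down, gripper open.
Joint ranges: [-2.53, 2.53], [-0.31, 2.02], [-1.57, 1.55], [0.28, 2.44], [-1.29, 4.43], [0.15, 1.84], [-2.92, 2.92]. Speed limits (rad/s): [2.57, 2.57, 3.14, 3.14, 3.14, 3.14, 3.14].

### API

Orientations are given as a unit quaternion [x, y, z, w].
In Python, from plant import manip, capture, camera_params, nets gives the robot as it stands. The module is installed in compiled form; this text tells all that it offers.
- The arm moves only by the tool play_rows, never from a script. Its argument "increments" is a list that holds one entry, the list of rows, each a list of 5 numbers: the gripper's target within -1 to 1 (fully open at 1, half-way at 0, shut at -1), then the shift along the world's x, y, z in cm, then the turn about the world's z in degrees. A call has 1 to 12 rows; each row is the pose to reach, as a shift and turn from the pose measured when the call began; what a row does not reach only later rows make up. A row lasts 1/8 s, in which the tool goes at most 62.5 mm and 10.7 degrees, less where a joint would pass 70% of its speed; a pose out of reach is approached as far as the arm can. A call with a gripper value outside its range is refused whole. The fingers move at their own pace and stop on an object; "force" is the grip in N (left out, the last holds). Time passes only in rows, so rows that repeat a pose let the fingers close. It gives the time, the measured TCP pose, the force and the opening at its end, in the units of the state.
- manip.read_state(): the state, without advancing time (a new reading comes with each control period).
- capture(name): name is "side" or "top"; returns the picture (384x512x3 uint8, red, green, blue); there is no depth.
- camera_params(name): a dict with "fx", "fy", "cx", "cy" (pixels), "k1" (the pictures are not rectified: a ray, as slopes to the right and down, at radius r is drawn at 1 + k1 r^2 times it, then the intrinsics apply), "rvec" (rotation vector, rad) and "tvec" (3), from world to camera coordinates, as OpenCV has them. Camera axes: x right, y down, z forward; pixel columns grow to the right and rows downward; lengths in mm; the calibration is good to about 2 mm. A picture is of the moment at which its call begins. camera_params takes no time and is no camera call.
- manip.close_job(): hands the job in, once; it reports no verdict.
Trained networks look in the newest picture that a camera, given by its name, has taken for a name from the list of things; names that differ only in an ending like _2 or _b are one class to them, and where a whole thing is asked for, a point or a joint stands for the part that bears it (a point fixed in the world has none). Each returns a list of dicts, best first, with "p" (0 to 1); they miss things now and then, are a little off and sometimes report something else, mostly with a low value. They report only what shows in the picture. A call takes as long as a camera call.
- nets.spot_in(camera, query): "point" ([x, y, z] in mm, in world coordinates, good to about 4 mm: the middle of the surface that is visible of it).
- nets.place_of(camera, query): "point" ([x, y, z] in mm, in world coordinates, good to about 4 mm: a listed point, or the origin of a listed thing).
The state is a dict: "time_s": time; "joints": joint angles; "qd": joint speeds; "effort": joint torques, N m; "tool_pos": TCP position; "ee_rot": TCP orientation; "force": force on the tool from outside, world axes, zero at the start; "torque": the same for the moment, N m; "gripper_width": finger opening in mm.
Only numpy, scipy, OpenCV 4.12 (cv2) and the standard library are available. Lean on these libraries where they do the work, as an engineer would, in place of code of your own. Each camera call takes 0.05 s, during which the arm holds its last target.

## Working session

There is one attempt and no reset: what is moved stays moved. The work goes in short steps, Python scripts to look and compute and a tool call to move; the robot and the scene stay as the last step left them, time stands still between calls to the robot, and variables do not carry over. Pictures are saved under pics/ and viewed, and the job is handed in when it is done.

Besides the shell and the picture viewer there is one more tool, called after "Emit:" as a command line: name --argument value ..., lists and objects as JSON in quotes. play_rows: Moves the arm, as the interface text tells. Its arguments: {"type":"object","properties":{"increments":{"type":"array","items":{"type":"array","items":{"type":"array","items":{"type":"number"}}}},"force":{"type":"number"}},"required":["increments"]}

```bash
mkdir -p pics
python3 - <<'E'
from plant import manip, capture, camera_params, nets
import cv2
s=manip.read_state(); print(s)
for c in ("side","top"):
    im=capture(c); cv2.imwrite(f"pics/{c}0.png",im[:,:,::-1]); print(c,camera_params(c))
    for q in ["blender_base","round_bay","square_bay","mill_cup","square_jar","dial_axis","dial_tab","mug","spoon","pitcher","milk_bottle","sugar_jar","bowl","tumbler"]:
        r=nets.place_of(c,q); print(q,[([round(v) for v in d["point"]],round(d["p"],2)) for d in r[:3]])
print(manip.read_state()["time_s"])
E
```

```text
{'time_s': 0.0, 'joints': array([ 1.18602369,  0.46834956, -0.01160317,  1.60363532,  0.00598517,
        1.0714312 , -0.05631665]), 'qd': array([ 0.00125514,  0.00036833,  0.00080252,  0.00103195,  0.0001118 ,
       -0.0008012 ,  0.000827  ]), 'effort': array([ 4.34311014e-04, -5.32377863e+01,  2.12123303e-02, -2.51298273e+01,
        1.13531106e-02,  7.74004846e-03,  5.38944377e-06]), 'tool_pos': array([ 217.61296818, -611.91971379,  249.35139016]), 'ee_rot': array([-0.1203635 ,  0.69742762, -0.69619707,  0.12007077]), 'force': array([0.06829533, 0.3861896 , 0.43033674]), 'torque': array([ 0.00517136,  0.03538976, -0.0440111 ]), 'gripper_width': 85.25884134222099}
side {'fx': 381.12025085182245, 'fy': 381.12025085182245, 'cx': 256.63391395837596, 'cy': 192.10556393287982, 'k1': -0.04382600934373279, 'rvec': array([ 0.71885835, -2.53219557,  1.19330412]), 'tvec': array([ 457.26391106,  260.82973685, 1107.17243048])}
blender_base [([586, -8, -3], 0.77), ([398, -348, 2], 0.37), ([560, 422, 0], 0.3)]
round_bay [([572, -139, 44], 0.71)]
square_bay [([586, -29, 40], 0.62)]
mill_cup [([4
[... 597 characters left out ...]
([ 2.11759216, -2.17456861,  0.16081736]), 'tvec': array([ -11.01165472,  538.67880383, 1231.13135658])}
blender_base [([587, -13, 0], 0.9)]
round_bay [([569, -141, 42], 0.89)]
square_bay [([586, -27, 43], 0.96)]
mill_cup [([427, 359, 3], 0.82)]
square_jar [([402, -349, 0], 0.79)]
dial_axis [([595, 104, 59], 0.95)]
dial_tab [([574, 138, 101], 0.77)]
mug [([374, 122, 4], 0.83)]
spoon [([383, -16, -2], 0.89), ([586, -14, 3], 0.75), ([372, 120, 4], 0.32)]
pitcher [([368, -168, -2], 0.75), ([668, -356, 1], 0.73)]
milk_bottle [([642, 411, 4], 0.97)]
sugar_jar [([561, 421, -5], 0.57)]
bowl [([560, -441, 1], 0.92), ([585, -26, 40], 0.71), ([597, 106, 62], 0.59)]
tumbler [([664, -356, -1], 0.7)]
1.5
```

View pics/top0.png

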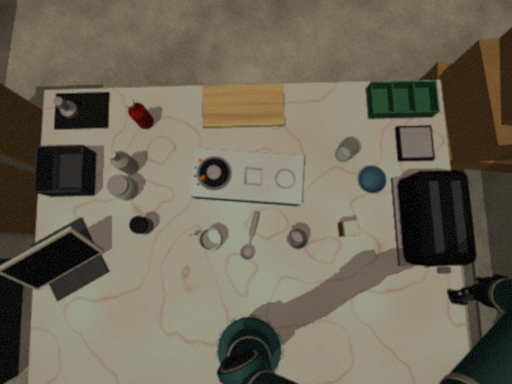

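View pics/side0.png

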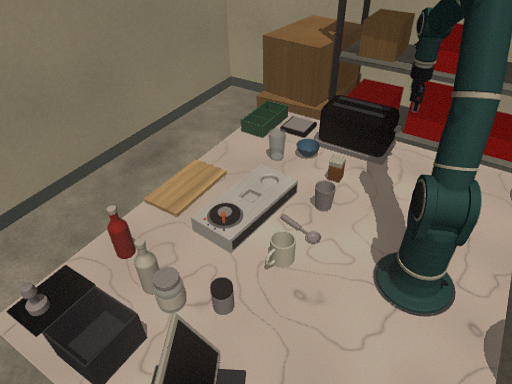

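```bash
cat > h.py <<'E'
import numpy as np, cv2
from plant import manip, capture, camera_params, nets
P={c:camera_params(c) for c in("side","top")}
def K(c): p=P[c]; return np.array([[p["fx"],0,p["cx"]],[0,p["fy"],p["cy"]],[0,0,1.]])
def D(c): return np.array([P[c]["k1"],0,0,0,0])
def proj(c,X): return cv2.projectPoints(np.array(X,float).reshape(-1,3),P[c]["rvec"],P[c]["tvec"],K(c),D(c))[0].reshape(-1,2)
def ray(c,uv):
    n=cv2.undistortPoints(np.array(uv,float).reshape(-1,1,2),K(c),D(c)).reshape(-1,2)
    R=cv2.Rodrigues(P[c]["rvec"])[0]; d=np.c_[n,np.ones(len(n))]@R; o=-R.T@P[c]["tvec"]; return o,d
def onz(c,uv,z):
    o,d=ray(c,uv); return o+d*((z-o[2])/d[:,2])[:,None]
def tri(uvs,uvt):
    A=np.zeros((3,3));b=np.zeros(3);L=[]
    for c,uv in(("side",uvs),("top",uvt)):
        o,d=ray(c,uv);d=d[0]/np.linalg.norm(d[0]);M=np.eye(3)-np.outer(d,d);A+=M;b+=M@o;L.append((M,o))
    X=np.linalg.solve(A,b); return X,[np.linalg.norm(M@(X-o)) for M,o in L]
def crop(im,u0,v0,u1,v1,s,name):
    cv2.imwrite(name,cv2.resize(im[v0:v1,u0:u1,::-1],None,fx=s,fy=s,interpolation=cv2.INTER_CUBIC))
E
python3 - <<'E'
from h import *
for c in P:
    R=cv2.Rodrigues(P[c]["rvec"])[0]; print(c,-R.T@P[c]["tvec"])
t=cv2.imread("pics/top0.png")[:,:,::-1]; s=cv2.imread("pics/side0.png")[:,:,::-1]
crop(t,185,140,315,215,6,"pics/tbase.png")
crop(s,185,160,305,250,6,"pics/sbase.png")
a=cv2.resize(t[205:245,120:165],None,fx=8,fy=8,interpolation=cv2.INTER_CUBIC)
b=cv2.resize(t[205:245,325:370],None,fx=8,fy=8,interpolation=cv2.INTER_CUBIC)
x=cv2.resize(s[270:320,202:247],None,fx=8,fy=8,interpolation=cv2.INTER_CUBIC)[:320]
y=cv2.resize(s[147:187,315:360],None,fx=8,fy=8,interpolation=cv2.INTER_CUBIC)
x=cv2.resize(s[275:315,202:247],None,fx=8,fy=8,interpolation=cv2.INTER_CUBIC)
cv2.imwrite("pics/objs.png",np.vstack([np.hstack([a,b]),np.hstack([x,y])])[:,:,::-1][:600*2])
E
python3 -c "
import cv2;i=cv2.imread('pics/objs.png');print(i.shape);cv2.imwrite('pics/objs1.png',cv2.resize(i,(640,569)))"
```

```text
side [  7.06720529 821.54966097 909.92276373]
top [ 352.13478888  -19.54628068 1296.76503684]
(640, 720, 3)
```

View pics/tbase.png

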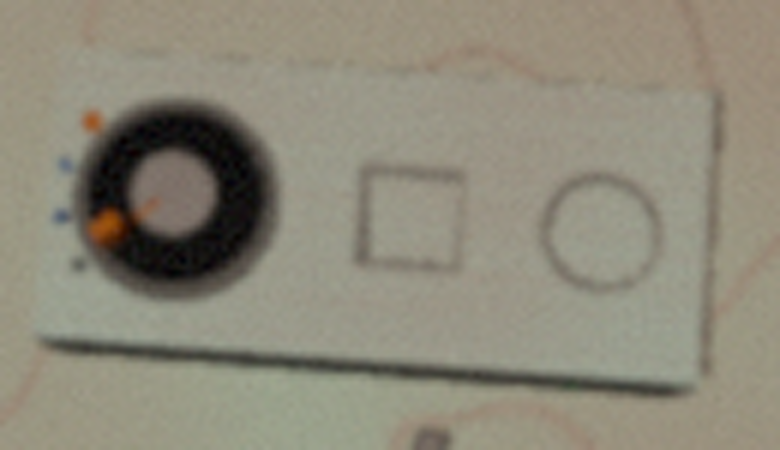

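View pics/sbase.png

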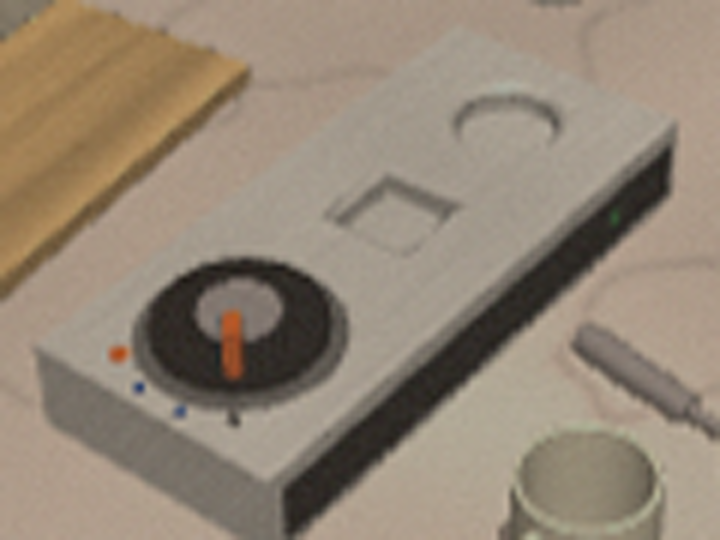

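View pics/objs1.png

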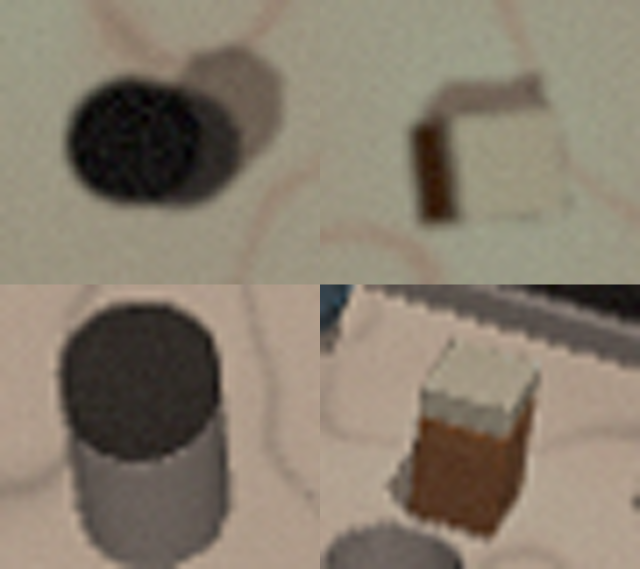

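Run:
```python
from h import *
np.set_printoptions(precision=1,suppress=True)
def ft(x,y,u0=185,v0=140): return [u0+(x+.5)/6-.5,v0+(y+.5)/6-.5]
def fs(x,y): return ft(x,y,185,160)
T={"cTL":(60,52),"cTR":(716,92),"cBR":(694,386),"cBL":(38,338),"sq":(411,217),"rd":(601,233),"orange":(92,121),"b1":(66,164),"b2":(62,215),"k":(79,264)}
S={"cTR":(460,28),"cBR":(678,127),"cBL":(281,484),"cTL":(37,350),"sq":(393,215),"orange":(119,354),"b1":(139,388),"b2":(180,412),"k":(235,420)}
for k in T:
    w=onz("top",ft(*T[k]),60)[0]; print(k,"top@60",w, end=" ")
    if k in S: 
        print("side@60",onz("side",fs(*S[k]),60)[0],"tri",*tri(fs(*S[k]),ft(*T[k])),end="")
    print()
```

```text
cTL top@60 [686.7 171.   60. ] side@60 [685.1 172.5  60. ] tri [686.9 171.1  58.2] [np.float64(0.28177892062237575), np.float64(0.28177892062233406)]
cTR top@60 [ 652.8 -208.    60. ] side@60 [ 646.5 -205.    60. ] tri [ 651.9 -209.6   55.8] [np.float64(2.150872674859151), np.float64(2.150872674859251)]
cBR top@60 [ 482.5 -187.5   60. ] side@60 [ 478. -184.   60.] tri [ 481.7 -188.6   55.8] [np.float64(1.3729410159233681), np.float64(1.3729410159234368)]
cBL top@60 [519.8 184.   60. ] side@60 [513.7 185.2  60. ] tri [518.  183.4  56.8] [np.float64(2.407417194044378), np.float64(2.4074171940443625)]
sq top@60 [584.  -29.8  60. ] side@60 [581.2 -24.4  60. ] tri [585.  -29.9  54.5] [np.float64(0.07441143694822037), np.float64(0.07441143694821488)]
rd top@60 [ 571.8 -138.2   60. ] 
orange top@60 [645.2 152.6  60. ] side@60 [644.7 151.7  60. ] tri [644.7 152.3  60.7] [np.float64(0.42549414409464154), np.float64(0.42549414409489905)]
b1 top@60 [620.3 167.7  60. ] side@60 [619.1 167.1  60. ] tri [619.6 167.4  60.2] [np.float64(0.6686638719422321), np.float64(0.6686638719425668)]
b2 top@60 [590.5 170.1  60. ] side@60 [589.3 170.2  60. ] tri [590.2 170.   59.5] [np.float64(0.49778429348363085), np.float64(0.49778429348359093)]
k top@60 [561.8 160.5  60. ] side@60 [560.9 159.9  60. ] tri [561.3 160.3  60.2] [np.float64(0.5083106555885705), np.float64(0.5083106555887835)]
```

Run:
```python
from h import *
from scipy.optimize import least_squares
np.set_printoptions(precision=2,suppress=True)
f=lambda x,y,v0:[185+(x+.5)/6-.5,v0+(y+.5)/6-.5]
T={"cTL":(60,52),"cTR":(716,92),"cBR":(694,386),"cBL":(38,338),"sq":(411,217),"rd":(601,233),"o":(92,121),"b1":(66,164),"b2":(62,215),"k":(79,264)}
S={"cTR":(460,28),"cBR":(678,127),"cBL":(281,484),"cTL":(37,350),"sq":(393,215),"o":(119,354),"b1":(139,388),"b2":(180,412),"k":(235,420)}
obs=[("top",k,onz("top",f(*v,140),60)[0][:2]) for k,v in T.items()]+[("side",k,onz("side",f(*v,160),60)[0][:2]) for k,v in S.items()]
nets_=[("rd",(572,-139)),("rd",(569,-141)),("sq",(586,-29)),("sq",(586,-27)),("d",(601,107)),("d",(595,104))]
def model(p):
    x,y,a,r,s,d,R=p
    L={"cTL":(85,190),"cTR":(85,-190),"cBR":(-85,-190),"cBL":(-85,190),"sq":(0,s),"rd":(0,r),"d":(0,d)}
    for k,an in zip(("o","b1","b2","k"),(.896,1.346,1.796,2.246)): L[k]=(R*np.cos(an),d+R*np.sin(an))
    c,s_=np.cos(a),np.sin(a)
    return {k:np.array([x+c*u-s_*v,y+s_*u+c*v]) for k,(u,v) in L.items()}
def res(p):
    m=model(p[:7]); out=[]
    for c,k,w in obs:
        b=p[7:9]*0 if c=="top" else p[7:9]
        wt=1/(3 if k[0]=="c" else 1.5); out+=list((m[k]+b-w)*wt)
    for k,w in nets_: out+=list((m[k]-w)/4)
    return np.r_[out,p[7:9]/2]
r=least_squares(res,[585,-10,-.1,-128,-20,117,65,0,0])
print(r.x); m=model(r.x[:7]); print(m)
for c,k,w in obs: print(c,k,w-m[k])
# object fits
def o(x,y,u0,v0,s=64/9): return [u0+(x+.5)/s-.5,v0+(y+.5)/s-.5]
x,y=640/720*8,569/640*8
def q(px,py,u0,v0): return [u0+px/x-.5+.06, v0+py/y-.5+.06]
cupT=onz("top",q(134,140,120,205),90)[0]; cupS=onz("side",q(140,382-284.5,202,275),90)[0]; print("cup",cupT,cupS,tri(q(140,382-284.5,202,275),q(134,140,120,205)))
ct=[(450-320,110),(562-320,105),(568-320,208),(455-320,220)]
W=onz("top",[q(a,b,325,205) for a,b in ct],90); print("jar top",W,W.mean(0))
cs=[(455-320,340-284.5),(540-320,375-284.5),(512-320,410-284.5),(424-320,388-284.5)]
W2=onz("side",[q(a,b,315,147) for a,b in cs],90); print("jar side",W2,W2.mean(0))
```

```text
[ 585.8    -9.54   -0.11 -129.87  -18.09  114.05   66.9    -1.58    0.72]
{'cTL': array([690.55, 170.33]), 'cTR': array([ 650.09, -207.51]), 'cBR': array([ 481.06, -189.41]), 'cBL': array([521.51, 188.43]), 'sq': array([583.88, -27.53]), 'rd': array([ 571.98, -138.67]), 'd': array([597.95, 103.86]), 'o': array([645.07, 151.36]), 'b1': array([619.72, 167.12]), 'b2': array([590.03, 170.3 ]), 'k': array([561.92, 160.24])}
top cTL [-3.89  0.66]
top cTR [ 2.74 -0.53]
top cBR [1.42 1.96]
top cBL [-1.75 -4.38]
top sq [ 0.15 -2.26]
top rd [-0.13  0.43]
top o [0.14 1.29]
top b1 [0.57 0.62]
top b2 [ 0.48 -0.15]
top k [-0.14  0.28]
side cTR [-3.57  2.53]
side cBR [-3.03  5.38]
side cBL [-7.8  -3.27]
side cTL [-5.41  2.14]
side sq [-2.7   3.15]
side o [-0.33  0.32]
side b1 [-0.64 -0.06]
side b2 [-0.73 -0.07]
side k [-1.02 -0.29]
cup [426.11 352.57  90.  ] [419.78 362.37  90.  ] (array([426.32, 355.93,  78.15]), [np.float64(0.5849581900166375), np.float64(0.5849581900166599)])
jar top [[ 422.16 -321.57   90.  ]
 [ 423.05 -373.85   90.  ]
 [ 375.52 -373.39   90.  ]
 [ 371.49 -320.74   90.  ]] [ 398.06 -347.39   90.  ]
jar side [[ 419.44 -368.24   90.  ]
 [ 367.36 -360.42   90.  ]
 [ 367.73 -322.49   90.  ]
 [ 415.34 -317.47   90.  ]] [ 392.47 -342.16   90.  ]
```

```bash
cat >> h.py <<'E'
from scipy.spatial.transform import Rotation as Ro
def st():
    s=manip.read_state(); R=Ro.from_quat(s["ee_rot"]).as_matrix()
    print("t",round(s["time_s"],2),"pos",s["tool_pos"].round(1),"down",R[:,1].round(3),"jaw",R[:,2].round(3),"jaw deg",round(float(np.degrees(np.arctan2(R[1,2],R[0,2]))),1),"F",s["force"].round(1),"M",s["torque"].round(2),"w",round(s["gripper_width"],1),"j",s["joints"].round(2)); return s,R
E
python3 - <<'E'
from h import *
st()
E
```

```text
t 1.5 pos [ 217.8 -612.4  250.3] down [-0. -0. -1.] jaw [ 0.335 -0.942 -0.   ] jaw deg -70.4 F [ 0.1 -0.4 -0. ] M [-0.01  0.05  0.01] w 85.5 j [ 1.19  0.47 -0.01  1.6   0.01  1.07 -0.06]
```

Emit:
play_rows --increments '[[[1,4,5,5,5],[1,8,10,5,10],[1,12,15,5,20],[1,16,20,5,30],[1,19,25,5,40],[1,22,31,5,50],[1,24,37,5,55],[1,26,43,5,60],[1,27,49,4,64],[1,28,55,3,64],[1,29,61,2,64],[1,30,66,0,64]]]' --force 50

```text
time_s: 3.0
tool_pos: [516.7, 39.7, 254.2]
ee_rot: [0.47, -0.527, 0.528, -0.472]
force: [1.0, 0.4, -0.0]
gripper_width: 85.6
```

Run:
```python
from h import *
st()
```

```text
t 3.0 pos [516.7  39.7 254.2] down [ 0.003 -0.    -1.   ] jaw [ 0.994 -0.112  0.003] jaw deg -6.4 F [ 1.   0.4 -0. ] M [-0.04 -0.06  0.03] w 85.6 j [ 0.34  0.3  -0.57  1.89  0.19  1.   -0.43]
```

Emit:
play_rows --increments '[[[1,-2,6,-1,0],[1,-4,12,-2,0],[1,-5.5,18,-4,0],[1,-7,24,-6,0],[1,-8.2,29,-8,0],[1,-9.1,31.7,-10,0],[1,-9.1,31.7,-10,0],[1,-9.1,31.7,-10,0]]]'

```text
time_s: 4.0
tool_pos: [426.3, 356.1, 154.4]
ee_rot: [0.47, -0.526, 0.528, -0.472]
force: [-0.1, 0.2, 0.0]
gripper_width: 85.6
```

Run:
```python
from h import *
st()
im=capture("side"); crop(im,150,220,290,330,5,"pics/side1.png")
im=capture("top"); crop(im,80,170,220,270,5,"pics/top1.png")
for c in P: print(c,[(np.round(d["point"]),d["p"]) for d in nets.place_of(c,"mill_cup")[:1]])
```

```text
t 4.0 pos [426.3 356.1 154.4] down [ 0.003 -0.001 -1.   ] jaw [ 0.994 -0.113  0.003] jaw deg -6.5 F [-0.1  0.2  0. ] M [-0.02 -0.03 -0.03] w 85.6 j [-0.28  0.52 -0.61  1.89  0.38  0.86 -1.2 ]
side [(array([427., 358.,   3.]), 0.86)]
top [(array([429., 357.,   0.]), 0.52)]
```

View pics/side1.png

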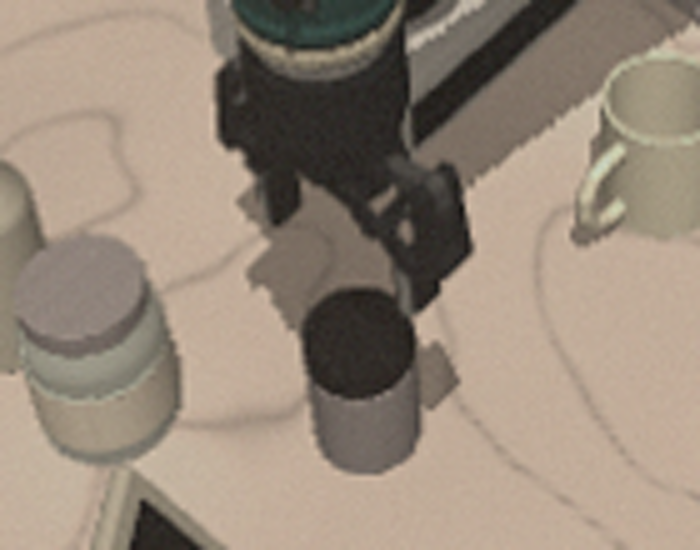

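View pics/top1.png

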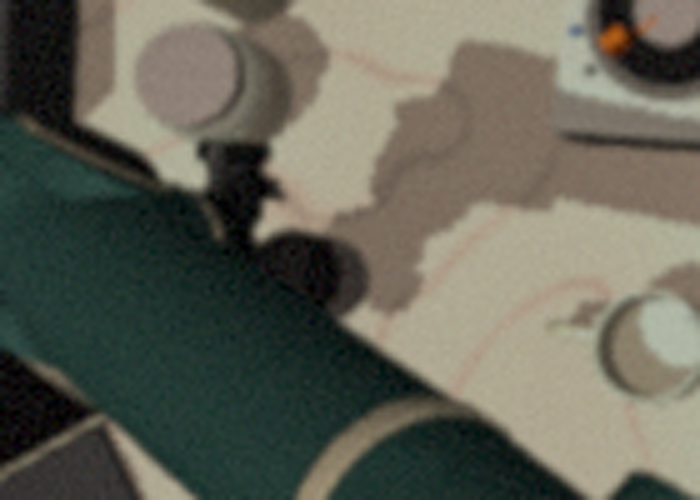

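Run:
```python
from h import *
s=manip.read_state(); p=s["tool_pos"]; j=np.array([.994,-.113,0])
pts=[p+j*50+[0,0,-5],p-j*50+[0,0,-5],[427,357,90]]
print(((proj("top",pts)-[80,170])*5).round(),((proj("side",pts)-[150,220])*5).round())
```

```text
[[268. 186.]
 [247. 345.]
 [285. 270.]] [[273. 207.]
 [418. 303.]
 [351. 328.]]
```

Emit:
play_rows --increments '[[[1,0,0,-3,0],[1,0,0,-6,0],[1,0,0,-9.4,0],[1,0,0,-9.4,0],[-1,0,0,-9.4,0],[-1,0,0,-9.4,0],[-1,0,0,-9.4,0],[-1,0,0,-9.4,0],[-1,0,0,-9.4,0],[-1,0,0,-9.4,0]]]' --force 50

```text
time_s: 5.45
tool_pos: [427.8, 356.6, 62.9]
ee_rot: [0.468, -0.527, 0.529, -0.473]
force: [-0.8, -0.1, 6.6]
gripper_width: 59.2
```

Run:
```python
from h import *
st()
im=capture("side"); crop(im,150,220,290,330,5,"pics/side2.png")
```

```text
t 5.45 pos [427.8 356.6  62.9] down [ 0.007  0.002 -1.   ] jaw [ 0.993 -0.115  0.007] jaw deg -6.6 F [-0.8 -0.1  6.6] M [-0.12  0.34 -0.05] w 59.2 j [-0.35  0.65 -0.52  1.93  0.5   0.69 -1.29]
```

View pics/side2.png

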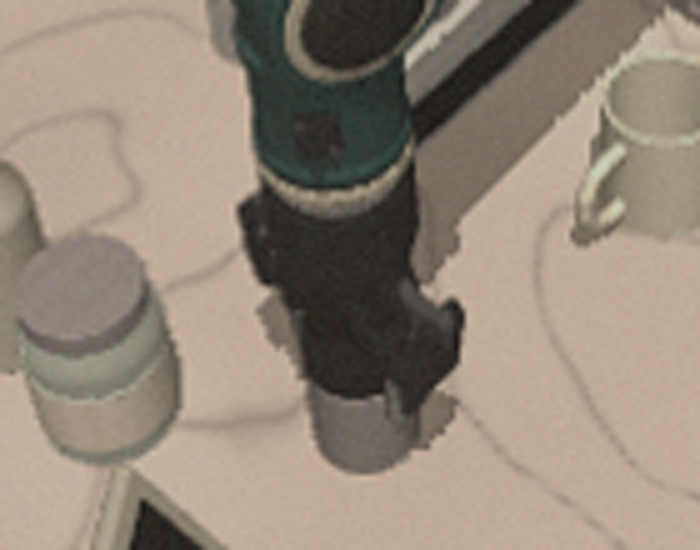

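Emit:
play_rows --increments '[[[-1,0,0,5,0],[-1,1,-2,10,0],[-1,2.5,-7,15,0],[-1,4,-13,15,0],[-1,6,-19,15,0],[-1,8,-25,15,0],[-1,10,-31,15,0],[-1,11.5,-37,15,0],[-1,13,-43,14,0],[-1,14,-47.5,13,0],[-1,14.4,-49.5,12,0],[-1,14.4,-49.5,12,0]]]'

```text
time_s: 7.0
tool_pos: [570.9, -139.7, 182.0]
ee_rot: [0.468, -0.528, 0.529, -0.471]
force: [0.1, 0.0, -2.9]
gripper_width: 59.4
```

Run:
```python
from h import *
st()
im=capture("side"); crop(im,185,100,335,210,5,"pics/side3.png")
im=capture("top"); crop(im,220,130,350,230,5,"pics/top3.png")
for c in P: print(c,[(np.round(d["point"]),d["p"]) for d in nets.place_of(c,"mill_cup")[:1]],[(np.round(d["point"]),d["p"]) for d in nets.place_of(c,"round_bay")[:1]])
```

```text
t 7.0 pos [ 570.9 -139.7  182. ] down [ 0.005  0.002 -1.   ] jaw [ 0.993 -0.118  0.005] jaw deg -6.8 F [ 0.1  0.  -2.9] M [ 0.07 -0.03  0.03] w 59.4 j [ 0.57  0.5  -0.5   1.8   0.29  0.92 -0.18]
side [(array([ 570., -137.,  124.]), 0.83)] [(array([ 575., -142.,   44.]), 0.63)]
top [(array([585., -27.,  40.]), 0.6)] [(array([ 570., -141.,   41.]), 0.67)]
```

View pics/side3.png

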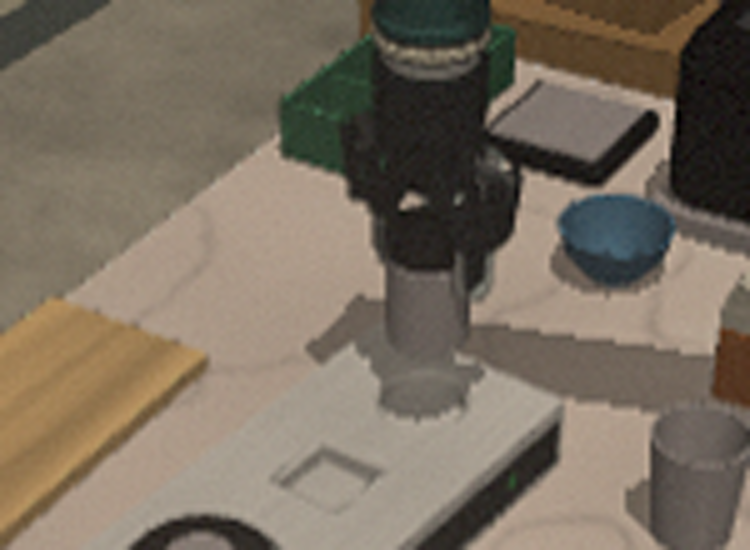

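View pics/top3.png

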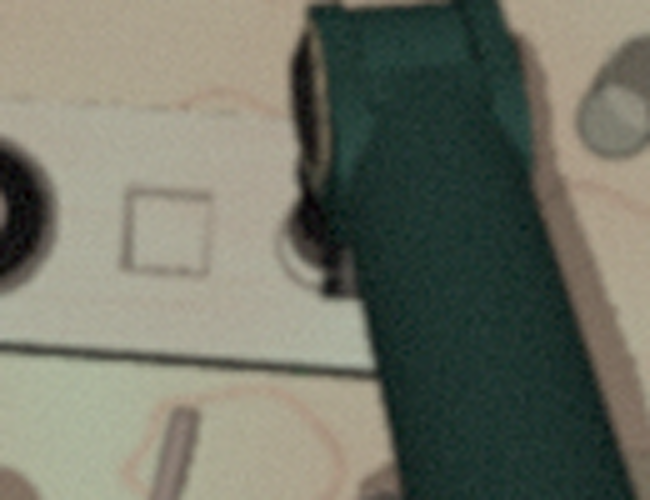

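Run:
```python
from h import *
a=np.linspace(0,2*np.pi,90)
def rim(c,x,y,z,r): return proj(c,np.c_[x+r*np.cos(a),y+r*np.sin(a),np.full(90,z)])
for nm,(x,y,z,r) in {"cup":(571,-139.7,119,30),"mouth36":(572,-138.7,60,36),"in32":(572,-138.7,56,32)}.items():
    q=((rim("side",x,y,z,r)-[185,100])*5+2); print(nm,q.min(0).round(),q.max(0).round(),q.mean(0).round())
# draw
im=cv2.imread("pics/side3.png")
for (x,y,z,r) in ((571,-139.7,119,30),(572,-138.7,60,36)):
    q=((rim("side",x,y,z,r)-[185,100])*5+2).round().astype(int); cv2.polylines(im,[q],True,(0,255,0),1)
cv2.imwrite("pics/s3d.png",im[200:480,300:600].repeat(2,0).repeat(2,1))
```

```text
cup [383. 308.] [467. 357.] [424. 332.]
mouth36 [373. 369.] [471. 428.] [422. 398.]
in32 [379. 376.] [466. 429.] [422. 402.]
```

View pics/s3d.png

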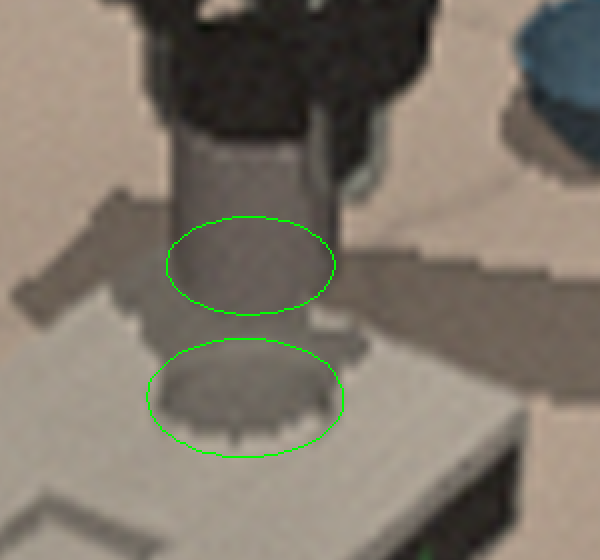

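Emit:
play_rows --increments '[[[-1,0.1,0.05,-3,0],[-1,0.1,0.05,-5.3,0],[-1,0.1,0.05,-5.7,0],[-1,0.1,0.05,-6,0],[-1,0.1,0.05,-6.3,0],[-1,0.1,0.05,-6.6,0],[-1,0.1,0.05,-6.6,0]]]'

```text
time_s: 8.18
tool_pos: [574.3, -137.8, 121.1]
ee_rot: [0.469, -0.524, 0.53, -0.473]
force: [-5.5, -3.3, 13.8]
gripper_width: 59.1
```

Run:
```python
from h import *
st()
im=capture("side"); crop(im,225,130,305,200,8,"pics/side4.png")
```

```text
t 8.18 pos [ 574.3 -137.8  121.1] down [ 0.011 -0.002 -1.   ] jaw [ 0.994 -0.113  0.011] jaw deg -6.5 F [-5.5 -3.3 13.8] M [-0.3   1.3   0.08] w 59.1 j [ 0.53  0.58 -0.47  1.83  0.35  0.8  -0.23]
```

View pics/side4.png

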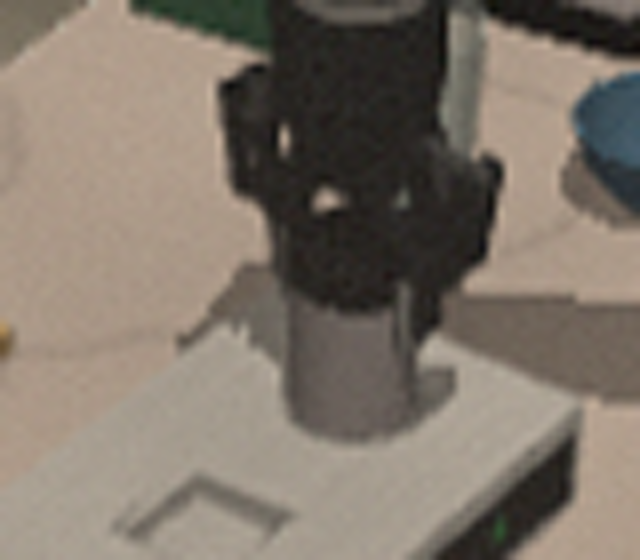

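Emit:
play_rows --increments '[[[-1,-0.2,-0.1,0.2,0],[-1,-0.35,-0.2,0.1,0],[-1,-0.35,-0.2,-0.2,0],[-1,-0.35,-0.2,-0.5,0],[-1,-0.35,-0.2,-0.8,0],[-1,-0.35,-0.2,-0.8,0]]]'

```text
time_s: 8.98
tool_pos: [571.7, -139.6, 112.3]
ee_rot: [0.468, -0.524, 0.531, -0.474]
force: [4.9, -0.6, -4.2]
gripper_width: 59.1
```

Run:
```python
from h import *
st()
```

```text
t 8.97 pos [ 571.7 -139.6  112.3] down [ 0.013 -0.001 -1.   ] jaw [ 0.994 -0.113  0.013] jaw deg -6.5 F [ 4.9 -0.6 -4.2] M [-0.19 -1.37 -0.01] w 59.1 j [ 0.54  0.59 -0.46  1.84  0.36  0.78 -0.23]
```

Emit:
play_rows --increments '[[[-1,0,0,-0.3,0],[-1,0,0,-0.6,0],[-1,0,0,-0.9,0],[-1,0,0,-1.1,0],[-1,0,0,-1.1,0]]]'

```text
time_s: 9.6
tool_pos: [572.2, -138.4, 104.8]
ee_rot: [0.468, -0.523, 0.531, -0.474]
force: [-5.0, 3.8, 25.5]
gripper_width: 59.1
```

Run:
```python
from h import *
st()
im=capture("side"); crop(im,225,130,305,200,8,"pics/side5.png")
```

```text
t 9.6 pos [ 572.2 -138.4  104.8] down [ 0.013 -0.002 -1.   ] jaw [ 0.994 -0.111  0.013] jaw deg -6.4 F [-5.   3.8 25.5] M [0.51 1.77 0.09] w 59.1 j [ 0.53  0.6  -0.46  1.85  0.37  0.77 -0.24]
```

View pics/side5.png

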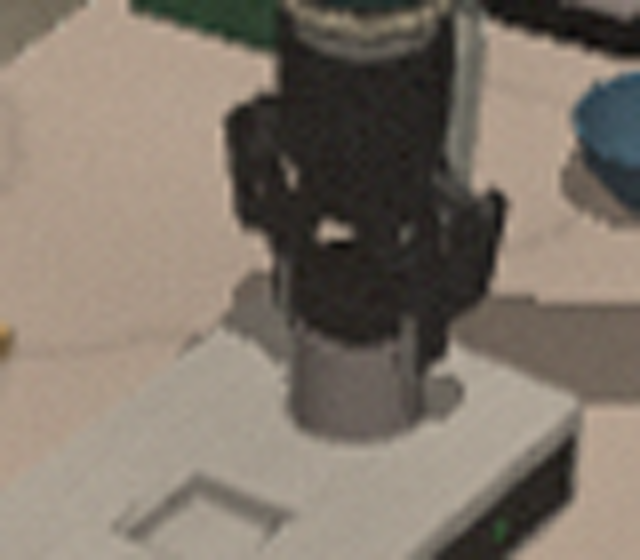

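Emit:
play_rows --increments '[[[-1,0,0,0.2,0],[0.5,0,0,0.2,0],[1,0,0,0.2,0],[1,0,0,0.2,0],[1,0,0,4,0],[1,0,0,10,0],[1,-2,-2,12,2],[1,-6,-7,12,4],[1,-10,-12,12,6],[1,-14,-17,10,8],[1,-17.5,-20.6,7,8],[1,-17.5,-20.6,6,8]]]'

```text
time_s: 11.15
tool_pos: [392.4, -347.6, 162.6]
ee_rot: [-0.503, 0.493, -0.497, 0.507]
force: [-0.3, 0.2, 0.8]
gripper_width: 85.6
```

Run:
```python
from h import *
st()
im=capture("side"); crop(im,240,110,370,215,6,"pics/side6.png")
im2=capture("top"); crop(im2,240,140,370,245,6,"pics/top6.png")
for c in P: print(c,[(np.round(d["point"]),d["p"]) for d in nets.place_of(c,"mill_cup")[:1]],[(np.round(d["point"]),d["p"]) for d in nets.place_of(c,"square_jar")[:1]])
```

```text
t 11.15 pos [ 392.4 -347.6  162.6] down [ 0.009  0.001 -1.   ] jaw [1.    0.02  0.009] jaw deg 1.1 F [-0.3  0.2  0.8] M [ 0.04 -0.01  0.01] w 85.6 j [ 1.06  0.42 -0.48  1.96  0.26  0.81  0.46]
side [(array([ 573., -139.,   44.]), 0.93)] [(array([ 398., -347.,   -1.]), 0.84)]
top [(array([ 574., -138.,   41.]), 0.58)] [(array([ 400., -348.,    2.]), 0.69)]
```

View pics/side6.png

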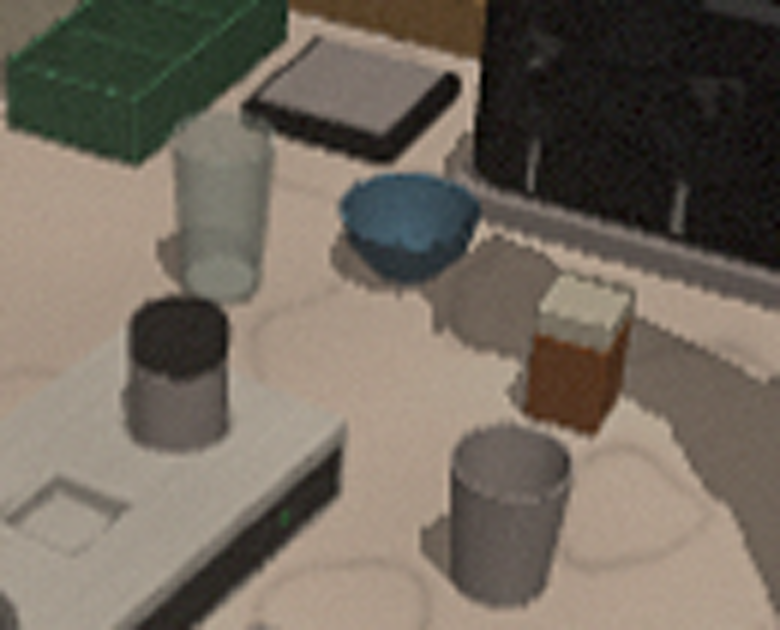

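View pics/top6.png

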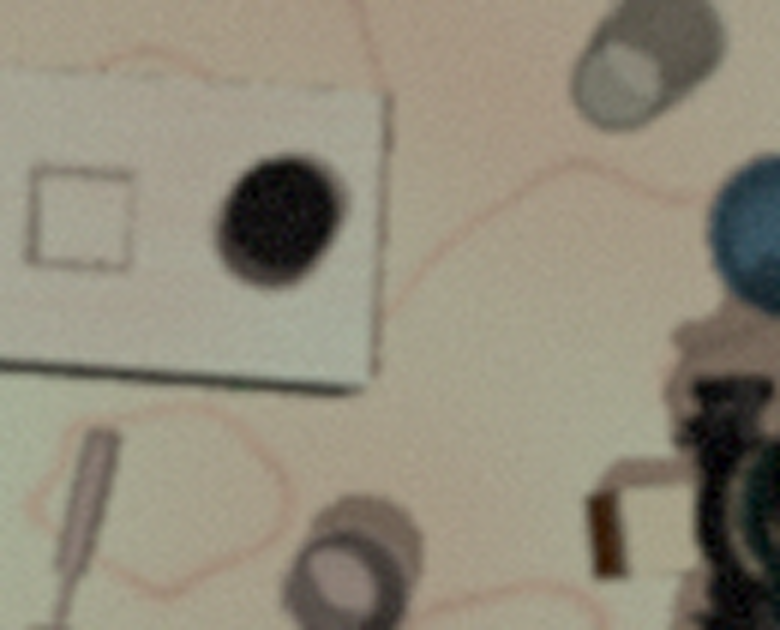

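Emit:
play_rows --increments '[[[1,0.5,0.1,-3,0],[1,0.5,0.1,-6.5,0],[1,0.5,0.1,-9,0],[1,0.5,0.1,-10.3,0],[1,0.5,0.1,-10.3,0],[-1,0.5,0.1,-10.3,0],[-1,0.5,0.1,-10.3,0],[-1,0.5,0.1,-10.3,0],[-1,0.5,0.1,-10.3,0],[-1,0.5,0.1,-10.3,0],[-1,0.5,0.1,-10.3,0]]]'

```text
time_s: 12.82
tool_pos: [403.3, -342.9, 63.7]
ee_rot: [-0.505, 0.488, -0.496, 0.51]
force: [-2.9, 0.9, 7.3]
gripper_width: 49.3
```

Run:
```python
from h import *
st()
im=capture("side"); crop(im,290,80,390,190,5,"pics/side7.png")
```

```text
t 12.82 pos [ 403.3 -342.9   63.7] down [ 0.014 -0.002 -1.   ] jaw [0.999 0.03  0.014] jaw deg 1.7 F [-2.9  0.9  7.3] M [ 0.15  1.13 -0.04] w 49.3 j [ 0.97  0.58 -0.4   2.    0.37  0.61  0.35]
```

View pics/side7.png

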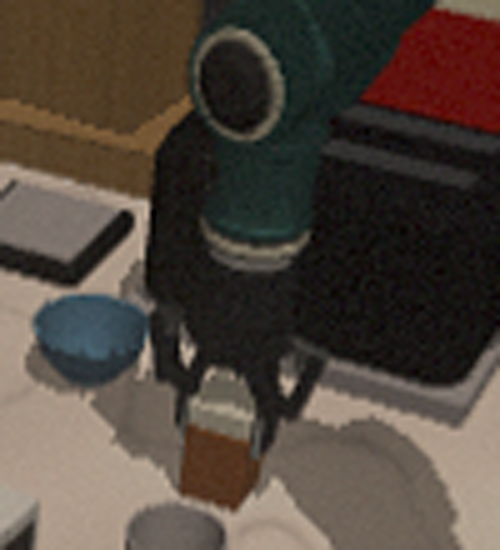

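Emit:
play_rows --increments '[[[-1,0,0,5,0],[-1,0,0,10,0],[-1,1,2,15,0],[-1,4,7,18,-2],[-1,7,12,18,-4],[-1,10,17,18,-6],[-1,13,22,18,-7.7],[-1,15.5,27,17,-7.7],[-1,17.5,30.5,15,-7.7],[-1,18.1,31.6,13,-7.7],[-1,18.1,31.6,12,-7.7],[-1,18.1,31.6,12,-7.7]]]'

```text
time_s: 14.38
tool_pos: [583.2, -28.9, 182.8]
ee_rot: [0.471, -0.522, 0.53, -0.474]
force: [-0.5, -0.4, -3.4]
gripper_width: 49.4
```

```bash
cat > look.py <<'E'
from h import *
import sys
n=sys.argv[1]
s,R=st(); p=s["tool_pos"]; dz=float(sys.argv[2])
im=capture("side"); im2=capture("top")
j=R[:,2]; t=np.cross([0,0,1],j); 
jar=lambda c,x,y,z,h,ax,ay: proj(c,[np.array([x,y,z])+a*h*ax+b*h*ay for a,b in((1,1),(1,-1),(-1,-1),(-1,1))])
for c,i,(u,v) in(("side",im,(200,120)),("top",im2,(200,130))):
    I=cv2.resize(i[v:v+90,u:u+100,::-1],None,fx=7,fy=7,interpolation=cv2.INTER_CUBIC)
    for k,q in enumerate((jar(c,p[0],p[1],p[2]-dz,25,j,t),jar(c,583.9,-27.5,60,31,np.array([.995,-.105,0]),np.array([.105,.995,0])))):
        cv2.polylines(I,[((q-[u,v])*7+3).round().astype(int)],True,[(0,255,0),(255,0,255)][k],1)
    cv2.imwrite(f"pics/{c}{n}.png",I)
for c in P: print(c,[(np.round(d["point"]),d["p"]) for d in nets.place_of(c,"square_jar")[:1]],[(np.round(d["point"]),d["p"]) for d in nets.place_of(c,"square_bay")[:1]])
E
python3 look.py 8 63.7
```

```text
t 14.38 pos [583.2 -28.9 182.8] down [ 0.011 -0.005 -1.   ] jaw [ 0.994 -0.106  0.012] jaw deg -6.1 F [-0.5 -0.4 -3.4] M [-0.03 -0.01 -0.01] w 49.4 j [ 0.43  0.5  -0.57  1.81  0.34  0.92 -0.4 ]
side [(array([582., -31., 121.]), 0.75)] [(array([588., -30.,  39.]), 0.86)]
top [] [(array([584., -24.,  42.]), 0.59)]
```

View pics/side8.png

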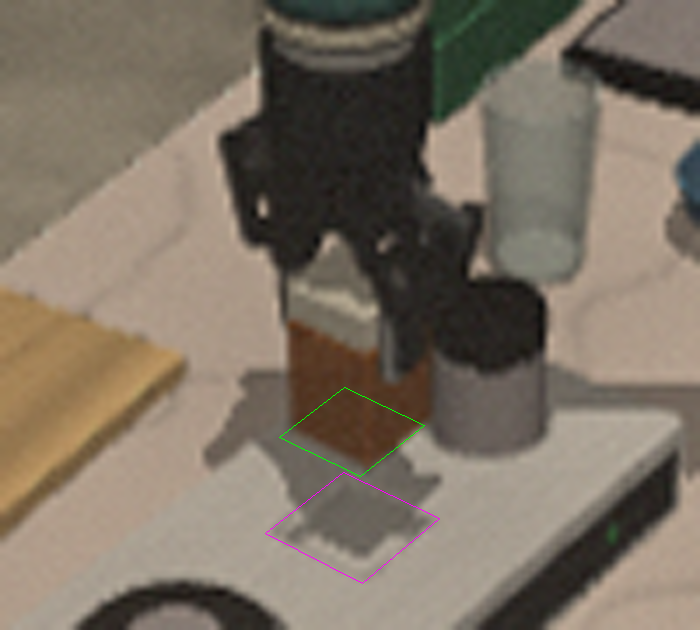

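View pics/top8.png

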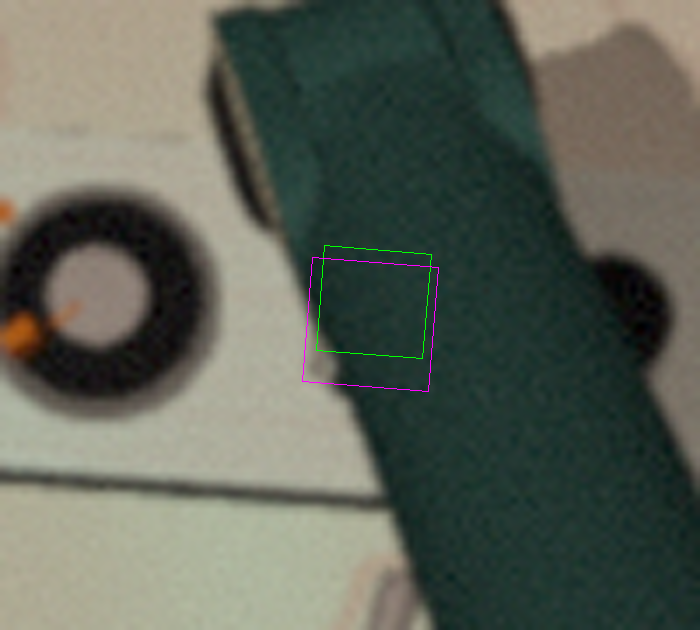

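Run:
```python
from h import *
im=capture("side"); crop(im,230,145,280,210,12,"pics/side9.png"); cv2.imwrite("pics/side9raw.png",im[:,:,::-1])
```

```text
(no output)
```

View pics/side9.png

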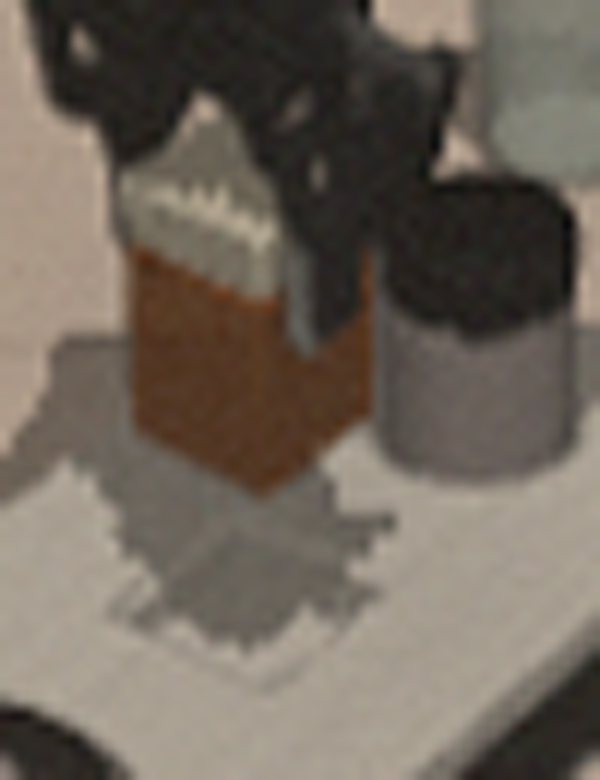

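Run:
```python
from h import *
np.set_printoptions(precision=1,suppress=True)
f=lambda L:[[230+(x+.5)/12-.5,145+(y+.5)/12-.5] for x,y in L]
for z in (117,119.1,122):
    W=onz("side",f([(132,430),(265,495),(372,412)]),z); print(z,W[:,:2].tolist(),"c",(W[0]+W[2])[:2]/2, "len",np.linalg.norm(W[0]-W[1]),np.linalg.norm(W[1]-W[2]),np.degrees(np.arctan2(*(W[0]-W[1])[[1,0]])))
W=onz("side",f([(110,612),(268,690),(382,592),(225,528)]),60);print(W,W.mean(0),np.linalg.norm(W[0]-W[1]),np.linalg.norm(W[1]-W[2]),np.degrees(np.arctan2(*(W[0]-W[1])[[1,0]])))
```

```text
117 [[614.3362353056607, -18.342283805547027], [565.6711522491951, -12.72533517901104], [560.1069955571994, -60.70116630522034]] c [587.2 -39.5] len 48.9881661298506 48.29741413309447 -6.583974143870778
119.1 [[612.7279261217645, -16.117889243181367], [564.1917291045107, -10.515816708813759], [558.6423086889691, -58.36458723092289]] c [585.7 -37.2] len 48.858424427912055 48.16950183908787 -6.583974143870793
122 [[610.5069277249557, -13.046106276105093], [562.1487161904228, -7.464576916636702], [556.6196458709369, -55.13788279498817]] c [583.6 -34.1] len 48.67925731571145 47.99286105212608 -6.5839741438707495
[[614.8  -3.3  60. ]
 [556.7   2.2  60. ]
 [551.9 -51.9  60. ]
 [607.5 -53.3  60. ]] [582.7 -26.6  60. ] 58.38464161364852 54.26735819085702 -5.405730205220131
```

Emit:
play_rows --increments '[[[-1,-0.1,0.6,-2,0],[-1,-0.1,0.6,-4,0],[-1,-0.1,0.6,-4.9,0],[-1,-0.1,0.6,-4.9,0],[-1,-0.1,0.6,-4.9,0]]]'

```text
time_s: 15.35
tool_pos: [583.9, -21.4, 135.6]
ee_rot: [0.47, -0.521, 0.53, -0.476]
force: [0.0, -0.2, -2.8]
gripper_width: 49.6
```

Run:
```python
from h import *
st()
im=capture("side"); crop(im,225,145,280,210,12,"pics/side10.png")
print([(np.round(d["point"]),d["p"]) for d in nets.place_of("side","square_jar")[:1]])
```

```text
t 15.35 pos [583.9 -21.4 135.6] down [ 0.015 -0.004 -1.   ] jaw [ 0.994 -0.105  0.016] jaw deg -6.0 F [ 0.  -0.2 -2.8] M [ 0.03 -0.03  0.02] w 49.6 j [ 0.39  0.56 -0.54  1.84  0.39  0.83 -0.45]
[(array([583., -23.,  74.]), 0.88)]
```

View pics/side10.png

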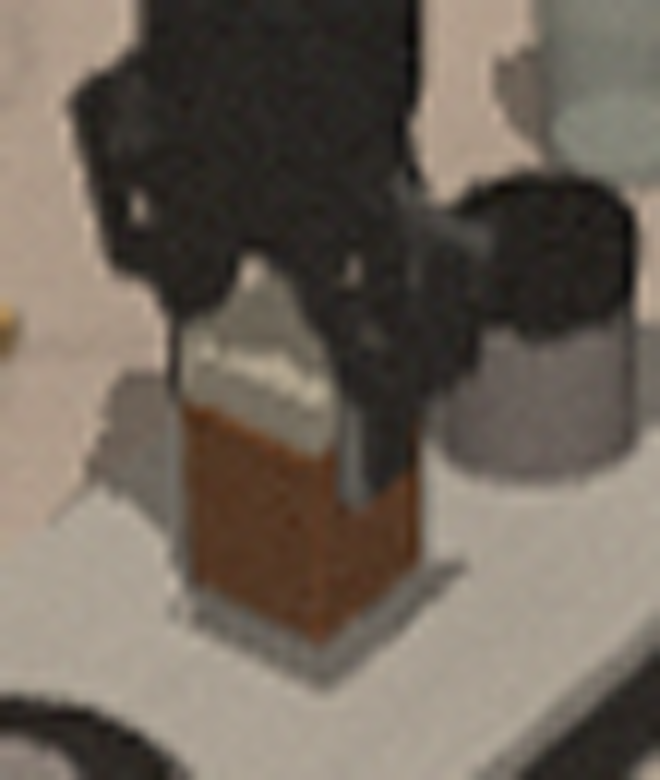

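Run:
```python
from h import *
np.set_printoptions(precision=1,suppress=True)
f=lambda L:[[225+(x+.5)/12-.5,145+(y+.5)/12-.5] for x,y in L]
for z in (70,72,74):
    W=onz("side",f([(190,585),(322,643),(424,565)]),z); print(z,W[:,:2].tolist(),"c",(W[0]+W[2])[:2]/2, "len",np.linalg.norm(W[0]-W[1]),np.linalg.norm(W[1]-W[2]),np.degrees(np.arctan2(*(W[0]-W[1])[[1,0]])))
```

```text
70 [[609.6014630044475, -6.712906274076431], [562.7841514520219, -4.546247580263184], [556.3789823678304, -49.39233651485711]] c [583.  -28.1] len 46.867420143340105 45.301190753959105 -2.64970120340006
72 [[608.1667257078032, -4.740671199602048], [561.4608941951475, -2.5791716913410028], [555.0709769159095, -47.318474404937206]] c [581.6 -26. ] len 46.75582078643034 45.193320857559264 -2.6497012034000607
74 [[606.7319884111589, -2.768436125127664], [560.1376369382731, -0.6120958024188212], [553.7629714639885, -45.24461229501753]] c [580.2 -24. ] len 46.644221429520684 45.08545096115965 -2.6497012034000544
```

Emit:
play_rows --increments '[[[-1,0,0,-0.8,0],[-1,0,0,-1.3,0],[-1,0,0,-1.6,0],[-1,0,0,-1.9,0],[-1,0,0,-2.2,0],[-1,0,0,-2.2,0]]]'

```text
time_s: 16.2
tool_pos: [584.3, -24.7, 120.6]
ee_rot: [0.471, -0.519, 0.533, -0.474]
force: [-18.2, -8.8, 49.8]
gripper_width: 49.4
```

Run:
```python
from h import *
st()
```

```text
t 16.2 pos [584.3 -24.7 120.6] down [ 0.016 -0.012 -1.   ] jaw [ 0.994 -0.107  0.017] jaw deg -6.1 F [-18.2  -8.8  49.8] M [-1.27  4.78  0.26] w 49.4 j [ 0.38  0.58 -0.52  1.85  0.41  0.8  -0.47]
```

Emit:
play_rows --increments '[[[-1,-0.1,0,0.5,0],[-1,-0.3,-0.15,0.4,0],[-1,-0.3,-0.15,0,0],[-1,-0.3,-0.15,-0.3,0],[-1,-0.3,-0.15,-0.6,0],[-1,-0.3,-0.15,-0.6,0]]]'

```text
time_s: 16.95
tool_pos: [582.4, -24.0, 121.7]
ee_rot: [0.472, -0.518, 0.534, -0.474]
force: [-14.7, 2.1, 58.4]
gripper_width: 49.2
```

Run:
```python
from h import *
st()
im=capture("side"); crop(im,225,145,280,210,12,"pics/side11.png")
```

```text
t 16.95 pos [582.4 -24.  121.7] down [ 0.017 -0.015 -1.   ] jaw [ 0.994 -0.105  0.019] jaw deg -6.0 F [-14.7   2.1  58.4] M [ 0.    5.59 -0.04] w 49.2 j [ 0.38  0.58 -0.52  1.85  0.41  0.8  -0.47]
```

View pics/side11.png

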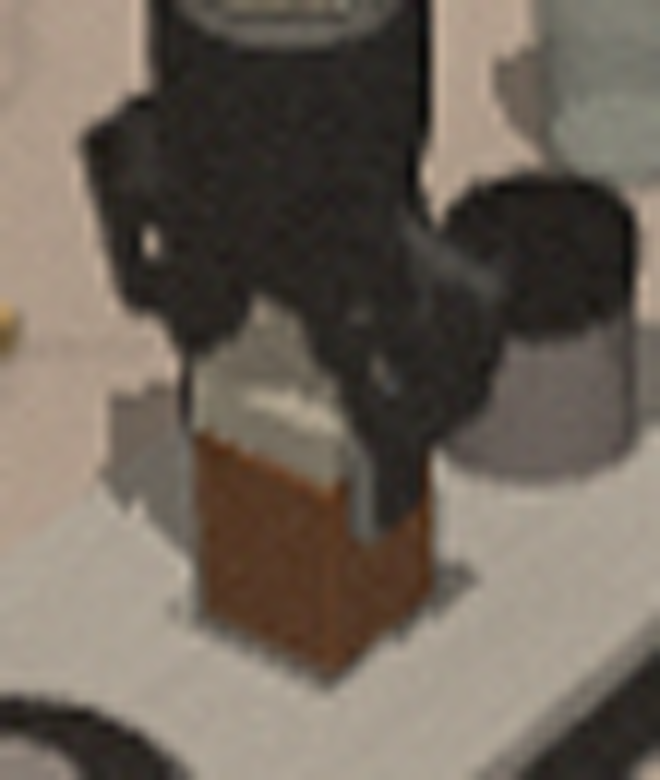

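Run:
```python
from h import *
np.set_printoptions(precision=1,suppress=True)
f=lambda L:[[225+(x+.5)/12-.5,145+(y+.5)/12-.5] for x,y in L]
for z in (56,58,60):
    W=onz("side",f([(199,617),(331,679),(436,598)]),z); print(z,W[:,:2].tolist(),"c",(W[0]+W[2])[:2]/2, "len",np.linalg.norm(W[0]-W[1]),np.linalg.norm(W[1]-W[2]),np.degrees(np.arctan2(*(W[0]-W[1])[[1,0]])))
```

```text
56 [[609.1630138982679, -9.683648756767298], [561.1787221852417, -6.185757194526445], [554.4804933859558, -52.72260714605727]] c [581.8 -31.2] len 48.11161498621712 47.016429814043484 -4.169292681966963
58 [[607.7528259183249, -7.736790457567622], [559.8809197599433, -4.247091419781668], [553.1983790980014, -50.674945916623074]] c [580.5 -29.2] len 47.9989312236348 46.906311119916296 -4.169292681966939
60 [[606.3426379383819, -5.78993215836806], [558.583117334645, -2.308425645037005], [551.916264810047, -48.62728468718876]] c [579.1 -27.2] len 47.886247461052356 46.796192425788895 -4.169292681966925
```

Run:
```python
from h import *
for n,c,(u,v) in(("side0","side",(232,183)),("top0","top",(235,158))):
    im=cv2.imread(f"pics/{n}.png"); s=16
    I=cv2.resize(im[v:v+34,u:u+44],None,fx=s,fy=s,interpolation=cv2.INTER_CUBIC)
    I=cv2.convertScaleAbs(I,alpha=1.5,beta=-60); J=I.copy()
    ax=np.array([np.cos(.103),-np.sin(.103),0]); ay=np.array([np.sin(.103),np.cos(.103),0])
    cx=(583.9,-27.5)
    for z,h,col in((60,31,(255,0,255)),(56,27,(0,255,0)),(42,27,(255,0,0))):
        q=proj(c,[np.array([*cx,z])+a*h*ax+b*h*ay for a,b in((1,1),(1,-1),(-1,-1),(-1,1))])
        cv2.polylines(J,[((q-[u,v]+.5)*s).round().astype(int)],True,col,1)
    cv2.imwrite(f"pics/z_{c}.png",J[:560])
    cv2.imwrite(f"pics/zz_{c}.png",I[:560])
```

```text
(no output)
```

View pics/z_side.png

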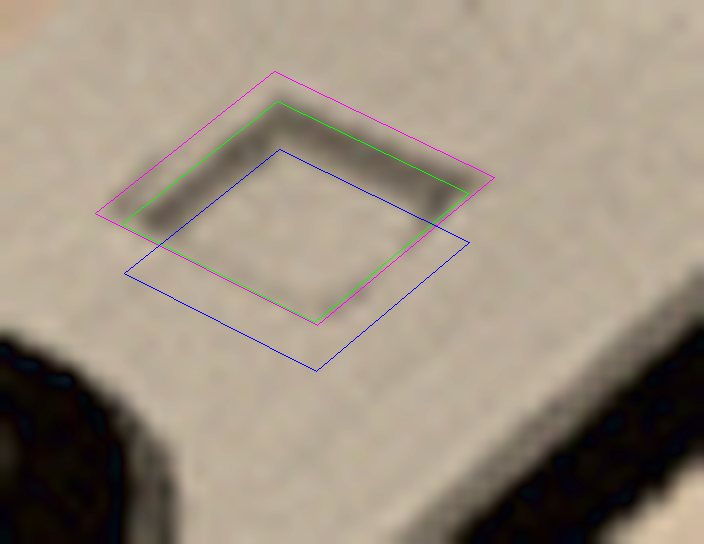

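View pics/z_top.png

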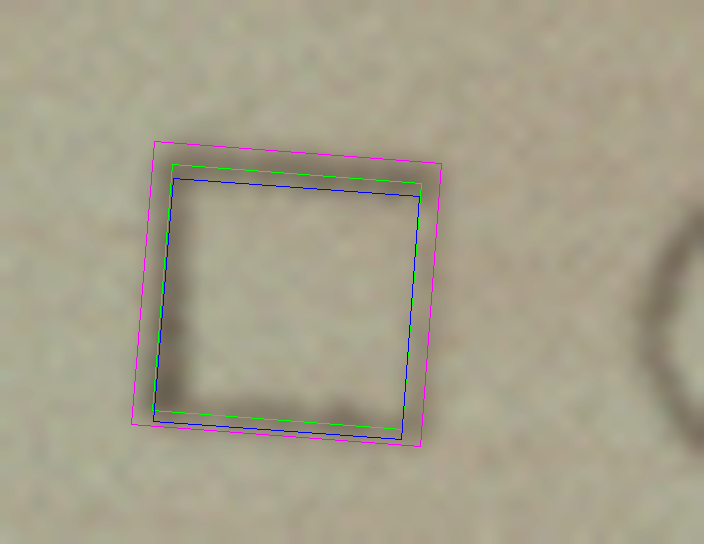

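Emit:
play_rows --increments '[[[-1,0.1,0,0.8,0],[-1,0.2,0,1,0],[-1,0.2,0,1,0],[-1,0.2,0,1,0]]]'

```text
time_s: 17.5
tool_pos: [583.6, -24.3, 130.1]
ee_rot: [0.472, -0.518, 0.533, -0.473]
force: [0.3, 0.4, -2.3]
gripper_width: 50.0
```

Run:
```python
from h import *
st()
im=capture("side"); cv2.imwrite("pics/raw12.png",im[:,:,::-1]); crop(im,225,145,280,210,12,"pics/side12.png")
```

```text
t 17.5 pos [583.6 -24.3 130.1] down [ 0.015 -0.014 -1.   ] jaw [ 0.994 -0.106  0.016] jaw deg -6.1 F [ 0.3  0.4 -2.3] M [ 0.05  0.06 -0.01] w 50.0 j [ 0.38  0.57 -0.53  1.84  0.4   0.82 -0.46]
```

View pics/side12.png

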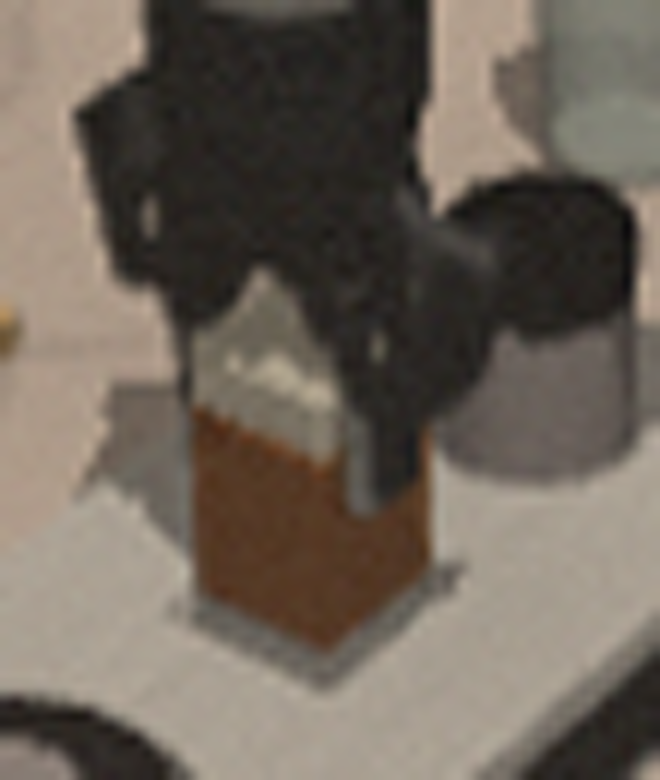

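Run:
```python
from h import *
np.set_printoptions(precision=1,suppress=True)
f=lambda L:[[225+(x+.5)/12-.5,145+(y+.5)/12-.5] for x,y in L]
for z in (66.4,):
    W=onz("side",f([(196,592),(327,652),(434,571)]),z); print(z,W[:,:2].tolist(),"c",(W[0]+W[2])[:2]/2, "len",np.linalg.norm(W[0]-W[1]),np.linalg.norm(W[1]-W[2]),np.degrees(np.arctan2(*(W[0]-W[1])[[1,0]])))
c=np.array([583.5,-29.0]);  ax=np.array([np.cos(.103),-np.sin(.103),0]); ay=np.array([np.sin(.103),np.cos(.103),0])
im=cv2.imread("pics/side12.png"); 
for cx,z,h,col in((c,60,31,(255,0,255)),((582,-29.3),66.4,25,(0,255,0))):
    q=proj("side",[np.array([*cx,z])+a*h*ax+b*h*ay for a,b in((1,1),(1,-1),(-1,-1),(-1,1))])
    cv2.polylines(im,[((q-[225,145]+.5)*12).round().astype(int)],True,col,1)
cv2.imwrite("pics/o12.png",im[350:].copy())
```

```text
66.4 [[608.9003324162094, -8.509684903350603], [561.7904789327589, -5.475200267254081], [554.7815317672881, -52.27517220130778]] c [581.8 -30.4] len 47.20748237556073 47.32190521731532 -3.6854987278959057
```

View pics/o12.png

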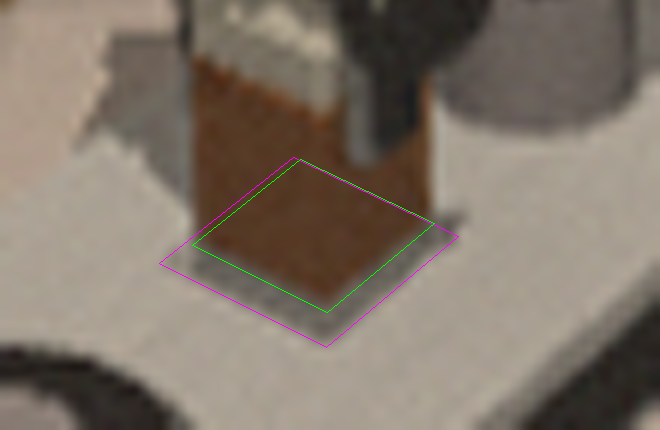

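Emit:
play_rows --increments '[[[-1,0.1,-0.1,-0.3,0],[-1,0.1,-0.1,-0.6,0],[-1,0.1,-0.1,-0.9,0],[-1,0.1,-0.1,-1.2,0],[-1,0.1,-0.1,-1.2,0]]]'

```text
time_s: 18.18
tool_pos: [584.5, -25.1, 118.0]
ee_rot: [0.472, -0.518, 0.533, -0.473]
force: [-0.0, 0.7, -3.1]
gripper_width: 49.8
```

Run:
```python
from h import *
st()
im=capture("side"); cv2.imwrite("pics/raw13.png",im[:,:,::-1]); crop(im,225,145,280,210,12,"pics/side13.png")
```

```text
t 18.18 pos [584.5 -25.1 118. ] down [ 0.014 -0.014 -1.   ] jaw [ 0.994 -0.105  0.016] jaw deg -6.0 F [-0.   0.7 -3.1] M [0.02 0.05 0.05] w 49.8 j [ 0.37  0.59 -0.52  1.85  0.41  0.8  -0.47]
```

View pics/side13.png

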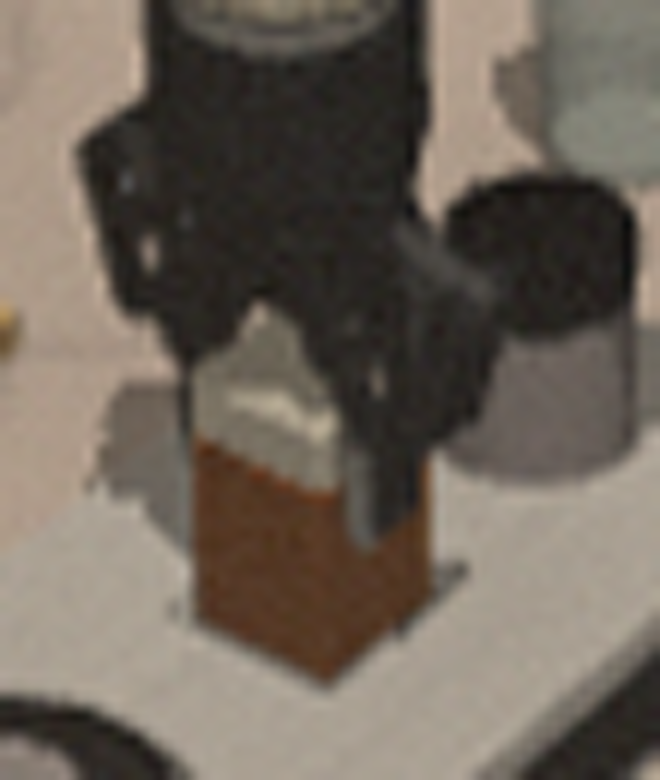

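Emit:
play_rows --increments '[[[-1,0,0,-0.3,0],[-1,0,0,-0.6,0],[-1,0,0,-0.9,0],[-1,0,0,-1.2,0],[-1,0,0,-1.3,0],[-1,0,0,-1.3,0]]]'

```text
time_s: 18.98
tool_pos: [584.6, -25.1, 105.2]
ee_rot: [0.472, -0.518, 0.533, -0.473]
force: [-0.6, 0.3, -3.5]
gripper_width: 49.3
```

Run:
```python
from h import *
st()
im=capture("side"); cv2.imwrite("pics/raw14.png",im[:,:,::-1]); crop(im,225,145,280,210,12,"pics/side14.png")
```

```text
t 18.98 pos [584.6 -25.1 105.2] down [ 0.015 -0.014 -1.   ] jaw [ 0.994 -0.105  0.016] jaw deg -6.1 F [-0.6  0.3 -3.5] M [0.03 0.01 0.01] w 49.3 j [ 0.36  0.61 -0.51  1.85  0.43  0.78 -0.48]
```

View pics/side14.png

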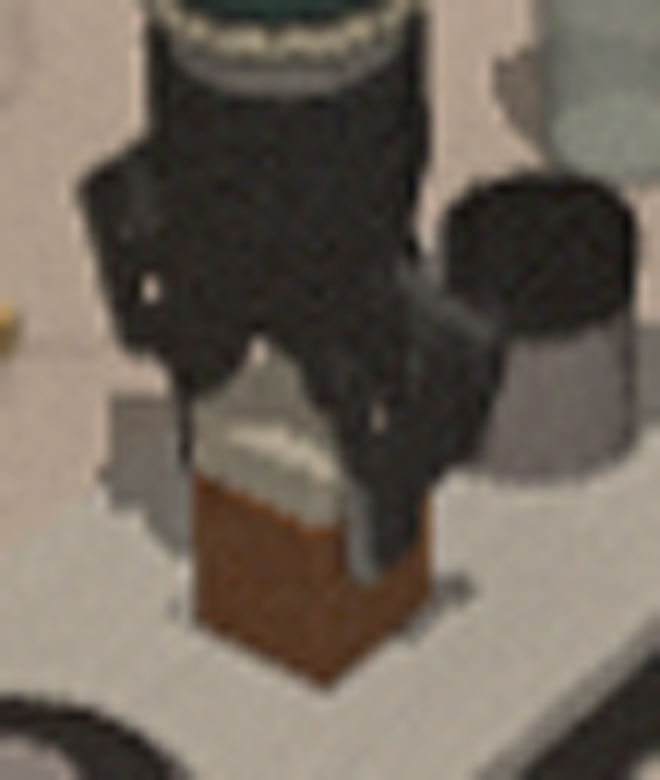

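Emit:
play_rows --increments '[[[-1,0,0,-0.3,0],[-1,0,0,-0.5,0],[-1,0,0,-0.6,0],[-1,0,0,-0.6,0]]]'

```text
time_s: 19.52
tool_pos: [585.1, -24.0, 104.1]
ee_rot: [0.473, -0.518, 0.534, -0.473]
force: [-10.5, 1.1, 32.9]
gripper_width: 49.5
```

Run:
```python
from h import *
st()
```

```text
t 19.52 pos [585.1 -24.  104.1] down [ 0.016 -0.016 -1.   ] jaw [ 0.994 -0.105  0.017] jaw deg -6.0 F [-10.5   1.1  32.9] M [-0.22  3.43 -0.2 ] w 49.5 j [ 0.36  0.61 -0.51  1.85  0.43  0.78 -0.48]
```

Emit:
play_rows --increments '[[[-1,0,0,0.2,0],[0.5,0,0,0.2,0],[1,0,0,0.2,0],[1,0,0,0.2,0],[1,0,0,4,0],[1,0,0,9,0],[1,0,2,13,8],[1,-0.5,6,14,16],[1,-1,10,14,24],[1,-1,14,13,32],[1,-1,16.3,12,38.7],[1,-1,16.3,12,38.7]]]'

```text
time_s: 21.02
tool_pos: [574.2, 140.8, 223.1]
ee_rot: [-0.618, 0.332, -0.345, 0.624]
force: [-0.2, -0.5, 0.4]
gripper_width: 85.5
```

Run:
```python
from h import *
st()
im=capture("side"); cv2.imwrite("pics/raw15s.png",im[:,:,::-1]); crop(im,185,100,315,215,6,"pics/side15.png"); crop(im,185,100,315,200,6,"pics/side15.png")
im=capture("top"); cv2.imwrite("pics/raw15t.png",im[:,:,::-1]); crop(im,185,130,315,230,6,"pics/top15.png")
for q in("mill_cup","square_jar","dial_tab","dial_axis"):
  for c in P: print(q,c,[(np.round(d["point"]),d["p"]) for d in nets.place_of(c,q)[:1]])
```

```text
t 21.02 pos [574.2 140.8 223.1] down [ 0.02  -0.002 -1.   ] jaw [0.84  0.542 0.016] jaw deg 32.8 F [-0.2 -0.5  0.4] M [-0.03  0.04 -0.03] w 85.5 j [ 0.27  0.52 -0.76  1.75  0.42  1.02 -0.07]
mill_cup side [(array([ 573., -135.,   45.]), 0.68)]
mill_cup top [(array([ 573., -136.,   40.]), 0.83)]
square_jar side [(array([585., -28.,  45.]), 0.57)]
square_jar top [(array([591., -27.,  44.]), 0.85)]
dial_tab side [(array([572., 144.,  97.]), 0.75)]
dial_tab top [(array([593., -27.,  42.]), 0.19)]
dial_axis side [(array([596., 109.,  59.]), 0.8)]
dial_axis top [(array([593., 102.,  62.]), 0.86)]
```

View pics/side15.png

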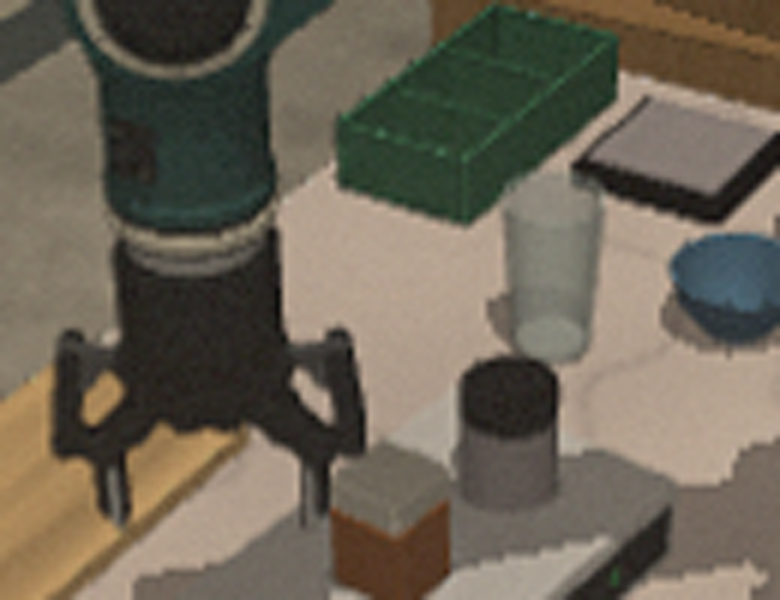

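View pics/top15.png

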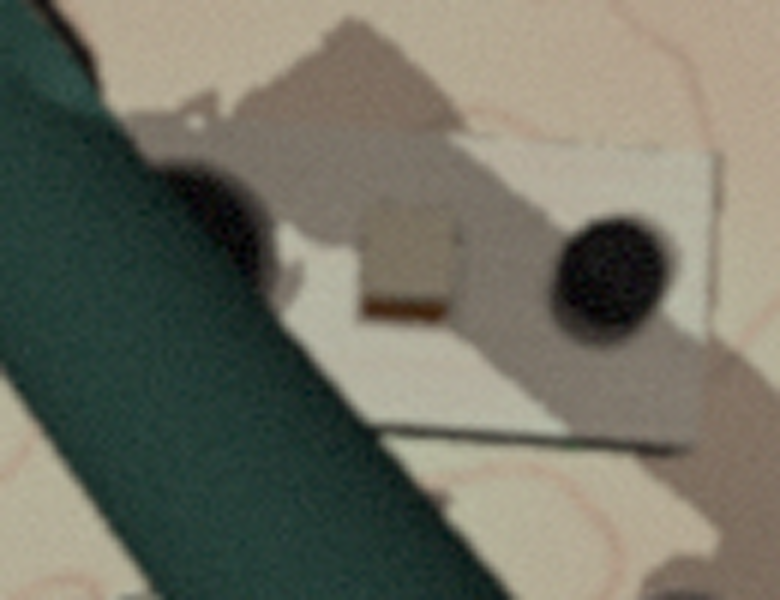

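Run:
```python
from h import *
im=cv2.imread("pics/raw15s.png"); u,v,s=185,140,7
I=cv2.resize(im[v:v+85,u:u+110],None,fx=s,fy=s,interpolation=cv2.INTER_CUBIC)
a=np.linspace(0,2*np.pi,60)
def d(q,col): cv2.polylines(I,[((proj("side",q)-[u,v]+.5)*s).round().astype(int)],True,col,1)
d(np.c_[572.5+30*np.cos(a),-139+30*np.sin(a),np.full(60,132)],(0,255,0))
ax=np.array([np.cos(.105),-np.sin(.105),0]); ay=np.array([np.sin(.105),np.cos(.105),0])
d([np.array([583.5,-29.3,132])+25*(p*ax+q*ay) for p,q in((1,1),(1,-1),(-1,-1),(-1,1))],(0,255,0))
C=np.array([598,104,0])
d(C+np.c_[50*np.cos(a),50*np.sin(a),np.full(60,74)],(255,255,0))
r=np.array([np.cos(2.141),np.sin(2.141),0]); t=np.array([-r[1],r[0],0])
d([C+[0,0,108]+r*(42+9*p)+t*5*q for p,q in((1,1),(1,-1),(-1,-1),(-1,1))],(255,0,255))
cv2.imwrite("pics/o15.png",I)
```

```text
(no output)
```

View pics/o15.png

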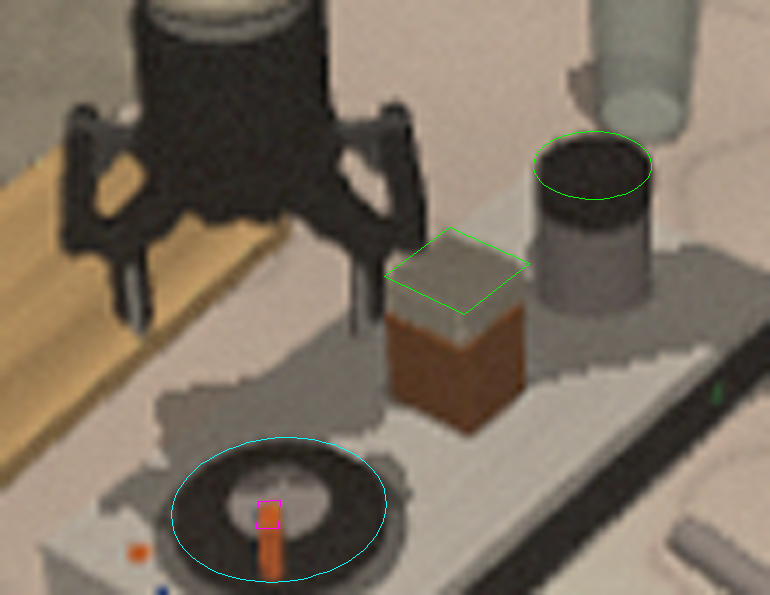

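Emit:
play_rows --increments '[[[1,0.1,-0.15,-4,0],[1,0.1,-0.15,-8,0],[1,0.1,-0.15,-11,0],[1,0.1,-0.15,-12.1,0],[1,0.1,-0.15,-12.1,0],[1,0.1,-0.15,-12.1,0]]]' --force 40

```text
time_s: 22.28
tool_pos: [577.1, 137.4, 104.7]
ee_rot: [-0.617, 0.331, -0.348, 0.624]
force: [0.3, 0.1, -0.2]
gripper_width: 85.5
```

Run:
```python
from h import *
st()
im=capture("side"); crop(im,185,140,295,225,7,"pics/side16.png")
```

```text
t 22.27 pos [577.1 137.4 104.7] down [ 0.025 -0.003 -1.   ] jaw [0.842 0.539 0.02 ] jaw deg 32.6 F [ 0.3  0.1 -0.2] M [ 0.04 -0.03 -0.  ] w 85.5 j [ 0.2   0.66 -0.66  1.83  0.56  0.82 -0.18]
```

View pics/side16.png

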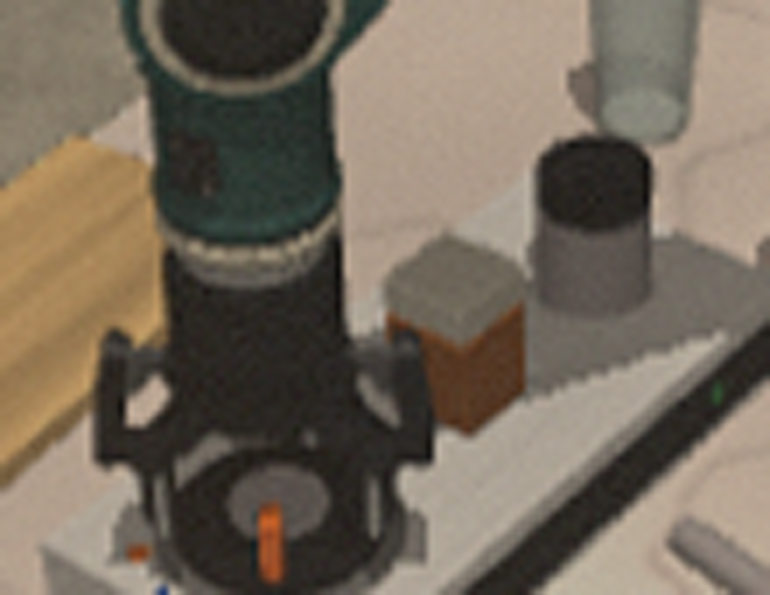

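Emit:
play_rows --increments '[[[1,-0.15,0.2,-0.3,0],[-1,-0.15,0.2,-0.3,0],[-1,-0.15,0.2,-0.3,0],[-1,-0.15,0.2,-0.3,0],[-1,-0.15,0.2,-0.3,0],[-1,-0.15,0.2,-0.3,0],[-1,-0.15,0.2,-0.3,0],[-1,-0.15,0.2,-0.3,0]]]' --force 40

```text
time_s: 23.32
tool_pos: [576.1, 139.6, 101.9]
ee_rot: [-0.617, 0.331, -0.348, 0.624]
force: [4.0, 2.9, -1.6]
gripper_width: 9.0
```

Run:
```python
from h import *
st()
im=capture("side"); crop(im,185,140,295,225,7,"pics/side17.png")
```

```text
t 23.32 pos [576.1 139.6 101.9] down [ 0.026 -0.002 -1.   ] jaw [0.842 0.539 0.021] jaw deg 32.6 F [ 4.   2.9 -1.6] M [ 0.15 -0.2   0.12] w 9.0 j [ 0.19  0.66 -0.66  1.84  0.56  0.81 -0.18]
```

View pics/side17.png

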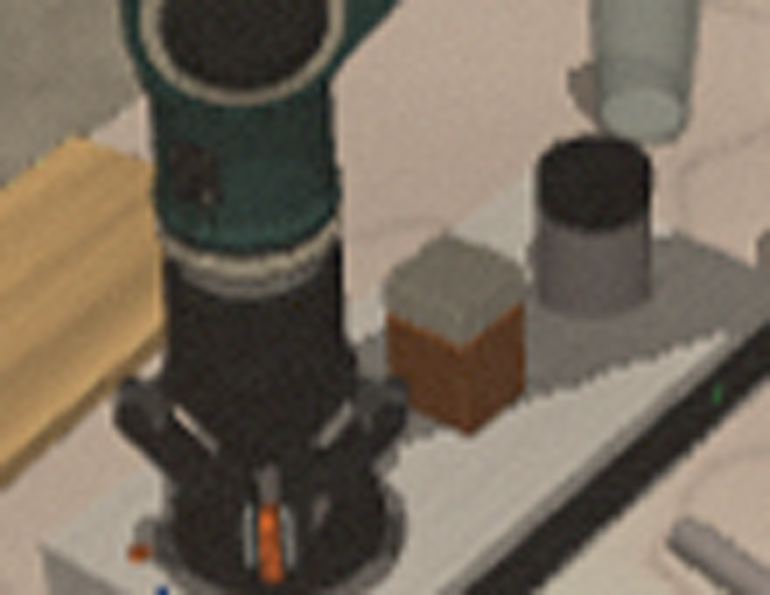

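Run:
```python
import numpy as np
c=np.array([598,104]);p=np.array([576.1,139.6])-c
for a in range(7,85,7):
    t=-np.radians(a);R=np.array([[np.cos(t),-np.sin(t)],[np.sin(t),np.cos(t)]]);print(a,((R@p-p)/10).round(2))
```

```text
7 [0.45 0.24]
14 [0.93 0.42]
21 [1.42 0.55]
28 [1.93 0.61]
35 [2.44 0.61]
42 [2.94 0.55]
49 [3.44 0.43]
56 [3.92 0.25]
63 [4.37 0.01]
70 [ 4.79 -0.28]
77 [ 5.17 -0.63]
84 [ 5.5  -1.01]
```

First half of the turn, then a check.

Emit:
play_rows --increments '[[[-1,0.45,0.24,0,-7],[-1,0.93,0.42,0,-14],[-1,1.42,0.55,0,-21],[-1,1.93,0.61,0,-28],[-1,2.44,0.61,0,-35],[-1,2.94,0.55,0,-42],[-1,2.94,0.55,0,-42]]]'

```text
time_s: 24.25
tool_pos: [605.2, 145.9, 101.9]
ee_rot: [0.457, -0.53, 0.548, -0.458]
force: [2.2, 3.4, 0.8]
gripper_width: 9.5
```

Run:
```python
from h import *
s,R=st(); d=s["tool_pos"][:2]-[598,104]; print(np.hypot(*d),np.degrees(np.arctan2(d[1],d[0])))
im=capture("side"); crop(im,185,140,295,225,7,"pics/side18.png")
```

```text
t 24.25 pos [605.2 145.9 101.9] down [ 0.017 -0.019 -1.   ] jaw [ 0.987 -0.161  0.02 ] jaw deg -9.3 F [2.2 3.4 0.8] M [0.56 0.22 0.23] w 9.5 j [ 0.05  0.65 -0.47  1.76  0.42  0.82 -0.8 ]
42.46894714495618 80.2614124092636
```

View pics/side18.png

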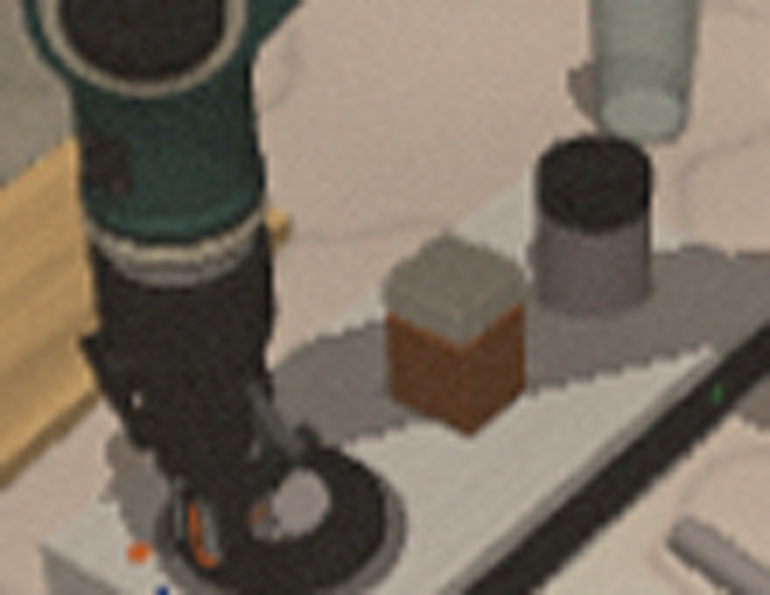

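Emit:
play_rows --increments '[[[-1,0.49,-0.15,0,-7],[-1,0.98,-0.33,0,-14],[-1,1.43,-0.56,0,-21],[-1,1.86,-0.85,0,-28],[-1,2.14,-1.09,0,-33],[-1,2.33,-1.27,0,-36.5],[-1,2.33,-1.27,0,-36.5],[-1,2.33,-1.27,0,-36.5]]]'

```text
time_s: 25.3
tool_pos: [628.2, 134.1, 102.0]
ee_rot: [0.269, -0.646, 0.663, -0.265]
force: [2.7, 5.4, -1.3]
gripper_width: 9.1
```

Run:
```python
from h import *
s,R=st(); d=s["tool_pos"][:2]-[598,104]; print(np.hypot(*d),np.degrees(np.arctan2(d[1],d[0])))
im=capture("side"); crop(im,185,140,295,225,7,"pics/side19.png")
im=capture("top"); crop(im,185,130,295,215,7,"pics/top19.png")
for c in P: print(c,[(np.round(d["point"]),d["p"]) for d in nets.place_of(c,"dial_tab")[:2]])
```

```text
t 25.3 pos [628.2 134.1 102. ] down [ 0.003 -0.024 -1.   ] jaw [ 0.7   -0.714  0.019] jaw deg -45.6 F [ 2.7  5.4 -1.3] M [ 1.39 -0.07  0.24] w 9.1 j [-0.04  0.66 -0.32  1.7   0.3   0.83 -1.3 ]
42.69888720278012 44.90241127746648
side [(array([627., 138.,  97.]), 0.92), (array([643., 412.,  -0.]), 0.2)]
top []
```

View pics/side19.png

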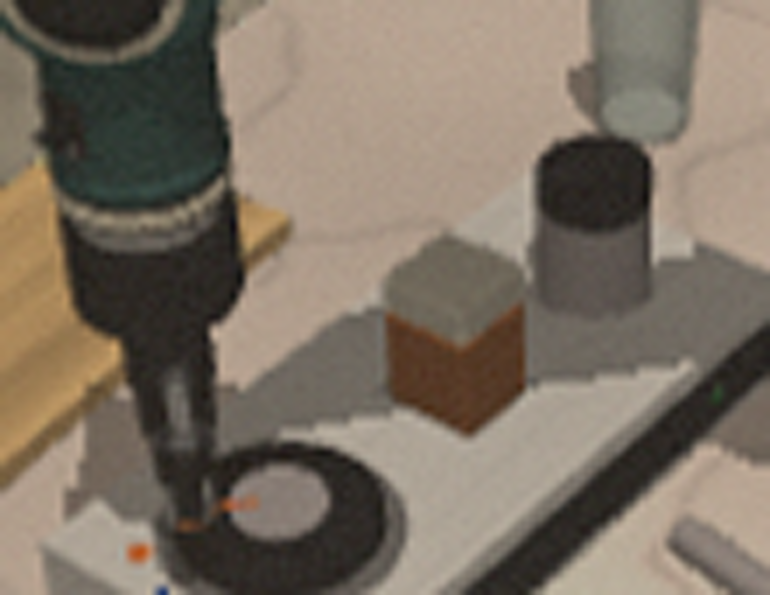

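View pics/top19.png

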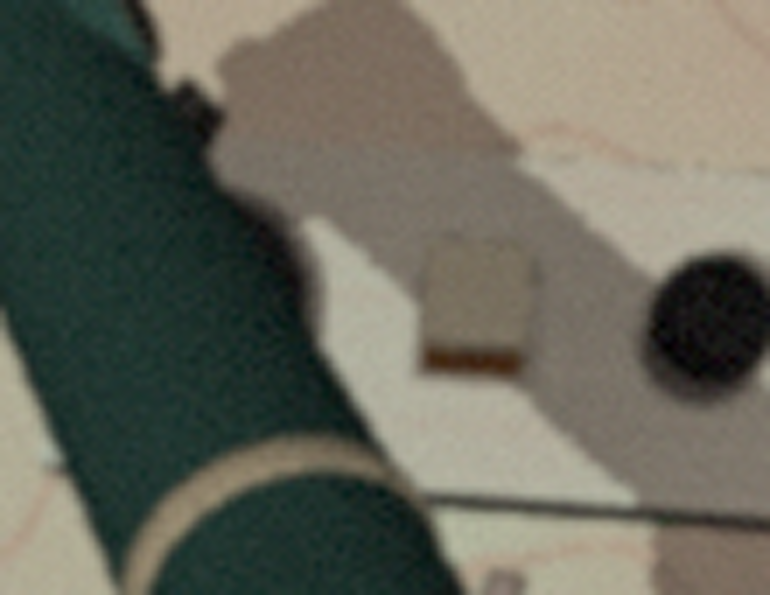

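Run:
```python
from h import *
im=cv2.imread("pics/side19.png"); u,v,s=185,140,7
# enlarge dial zone
I=cv2.resize(im[440:595,90:420],None,fx=2.3,fy=2.3,interpolation=cv2.INTER_CUBIC)
a=np.linspace(0,2*np.pi,60)
def px(q): return ((((proj("side",q)-[u,v]+.5)*s)-[90,440])*2.3).round().astype(int)
cv2.imwrite("pics/d19.png",I.copy())
C=np.array([598,104,0.])
for h,col in((80,(0,255,0)),(94,(255,0,0))): cv2.polylines(I,[px(C+np.c_[24*np.cos(a),24*np.sin(a),np.full(60,h)])],True,col,1)
for ang,col in((.791,(0,255,255)),(.791-.1,(255,0,255)),(.791+.1,(255,255,0))):
    r=np.array([np.cos(ang),np.sin(ang),0]); q=px([C+[0,0,80]+r*8,C+[0,0,80]+r*24,C+[0,0,74]+r*50,C+[0,0,60]+r*67]); cv2.polylines(I,[q],False,col,1)
cv2.imwrite("pics/o19.png",I)
```

```text
(no output)
```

View pics/d19.png

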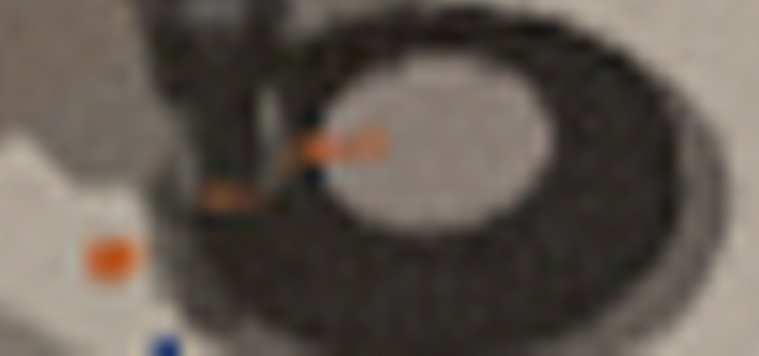

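View pics/o19.png

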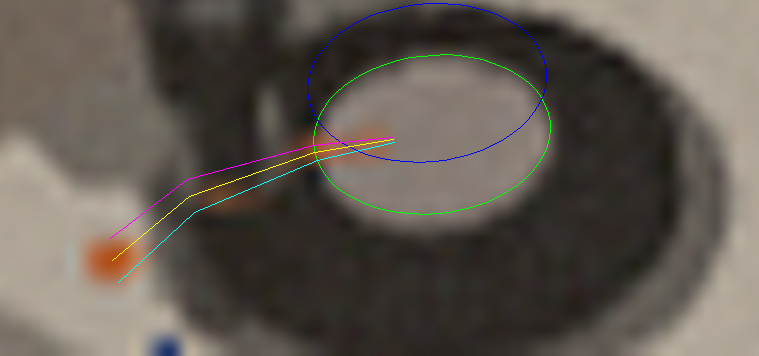

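Run:
```python
from h import *
u,v,s=185,140,7
C=np.array([598,104,0.])
out=[]
for n,base in(("side18",2.141-.733),("side19",2.141-1.36)):
    im=cv2.imread(f"pics/{n}.png")
    x0,y0,x1,y1=(130,450,350,590); f=3.4
    I=cv2.resize(im[y0:y1,x0:x1],None,fx=f,fy=f,interpolation=cv2.INTER_CUBIC)[:290*2]
    # fit hub ellipse by grey threshold
    a=np.linspace(0,2*np.pi,60)
    px=lambda q:((((proj("side",q)-[u,v]+.5)*s)-[x0,y0])*f)
    sh=np.array([6,14])/2.3*f
    cv2.polylines(I,[(px(C+np.c_[24*np.cos(a),24*np.sin(a),np.full(60,80)])+sh).round().astype(int)],True,(0,255,0),1)
    for d,col in((0,(0,255,255)),(-.15,(255,0,255))):
        r=np.array([np.cos(base+d),np.sin(base+d),0]); q=(px([C+[0,0,80],C+[0,0,80]+r*24])+sh).round().astype(int); cv2.polylines(I,[q],False,col,1)
        t=np.array([-r[1],r[0],0]); q=(px([C+[0,0,108]+r*(42+9*p)+t*5*w for p,w in((1,1),(1,-1),(-1,-1),(-1,1))])+sh*0.6).round().astype(int); cv2.polylines(I,[q],True,col,1)
    out.append(I[:295])
cv2.imwrite("pics/cmp.png",np.vstack(out))
```

```text
(no output)
```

View pics/cmp.png

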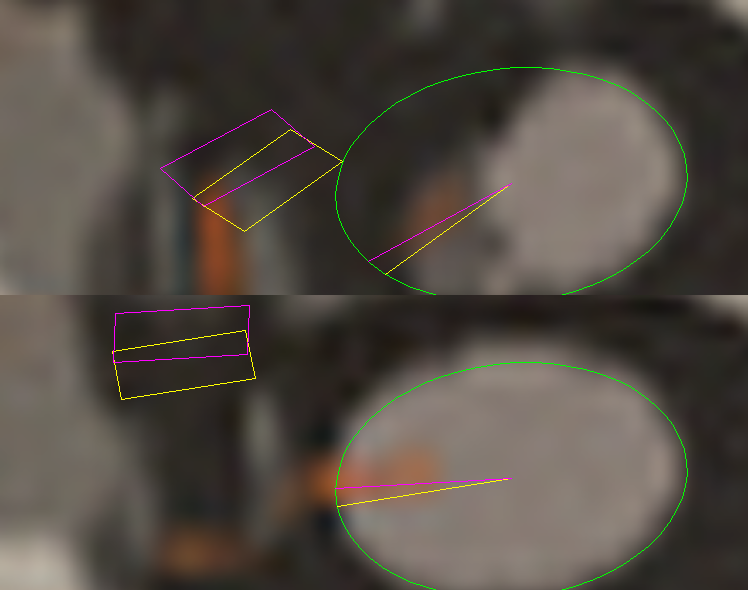

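Emit:
play_rows --increments '[[[-1,0.13,-0.14,0,-2],[-1,0.13,-0.14,0,-2],[-1,0.13,-0.14,0,-2],[-1,0.13,-0.14,0,-2],[-1,0.13,-0.14,0,-2],[-1,0.13,-0.14,0,-2]]]'

```text
time_s: 26.25
tool_pos: [629.4, 133.1, 101.9]
ee_rot: [0.258, -0.651, 0.667, -0.253]
force: [0.1, 5.3, 0.2]
gripper_width: 8.9
```

Run:
```python
from h import *
s,R=st(); d=s["tool_pos"][:2]-[598,104]; print(np.hypot(*d),np.degrees(np.arctan2(d[1],d[0])))
p0=np.array([576.1,139.6]);print("chord ang",2*np.arcsin(np.hypot(*(s["tool_pos"][:2]-p0))/2/42.))
im=capture("side"); cv2.imwrite("pics/raw20.png",im[:,:,::-1]); crop(im,185,140,295,225,7,"pics/side20.png")
print(manip.read_state()["time_s"])
for q in("mill_cup","square_jar","dial_tab","mug","spoon","pitcher","milk_bottle","sugar_jar","bowl","tumbler"):
  print(q,[(np.round(d["point"]),d["p"]) for d in nets.place_of("side",q)[:1]])
st()
```

```text
t 26.25 pos [629.4 133.1 101.9] down [ 0.002 -0.024 -1.   ] jaw [ 0.674 -0.738  0.019] jaw deg -47.6 F [0.1 5.3 0.2] M [1.48 0.36 0.15] w 8.9 j [-0.05  0.66 -0.31  1.7   0.29  0.83 -1.33]
42.75875605151081 42.80648013603029
chord ang 1.3862273871375748
26.3
mill_cup [(array([ 570., -139.,   49.]), 0.55)]
square_jar [(array([586., -27.,  45.]), 0.69)]
dial_tab [(array([627., 135.,  97.]), 0.71)]
mug [(array([373., 122.,  -1.]), 0.92)]
spoon [(array([387., -13.,   4.]), 0.62)]
pitcher [(array([ 373., -170.,   -2.]), 0.88)]
milk_bottle [(array([641., 410.,   1.]), 0.64)]
sugar_jar [(array([560., 422.,   2.]), 0.76)]
bowl [(array([ 564., -444.,   -1.]), 0.86)]
tumbler [(array([586.,  -9.,  -6.]), 0.73)]
t 26.8 pos [629.4 133.1 101.9] down [ 0.002 -0.024 -1.   ] jaw [ 0.674 -0.738  0.019] jaw deg -47.6 F [0.3 4.3 0.6] M [1.47 0.26 0.11] w 9.2 j [-0.05  0.66 -0.31  1.7   0.29  0.83 -1.33]
```

View pics/side20.png

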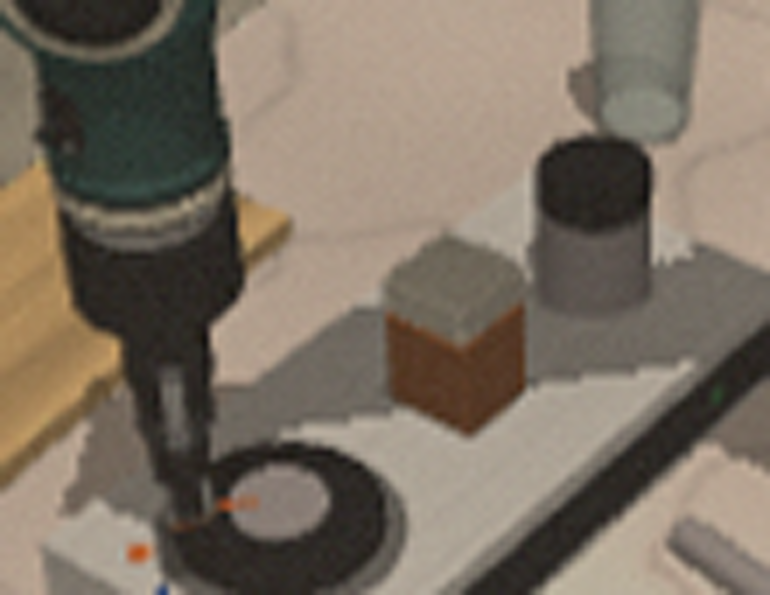

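View pics/raw20.png

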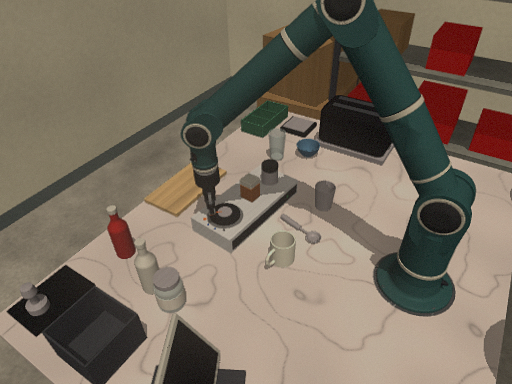

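Run:
```python
from h import *
print(manip.close_job()); st()
```

```text
the job is handed in; nothing more can be done
None
the job is handed in; nothing more can be done
```

The job is handed in at about 27 s of the 72 s allowed. The mill cup is in the round bay and the square jar in the square bay, both released, and the gripper is still holding the dial's orange tab at about the third click.

**Cup and jar:** Both went down to the pocket floor. At the end of each press the tool stood at about 104 to 105 mm, close to the roughly 105 mm expected, with 25 to 33 N of upward force. In the side picture the lids lined up with the fully seated top height of 132 mm. The jar jammed on the chamfer twice first, with up to 58 N on the wrist. I lifted it, re-aligned from the side picture, and it then went in without resistance.

**Dial:** The tab was pinched at rest with 40 N of grip and turned along its arc.
- The arc chord gives about 1.39 rad, and the jaw rotation of 80° gives about 1.40. The third click is at 1.35 and the end stop at 1.65, so I deliberately stopped a little past the click.
- The wrist showed about 3 N pushing back against the turn, where about 5 N was expected.
- The stripe on the hub looked further round than this in the picture. It was off the same way at mid-turn, so I took it as a viewing error.

**Bystanders:** In the last side picture they stand where they were. The networks agreed to within about 6 mm, except for the tumbler, which was reported on the base. The picture shows it in its old place. The last network reading also put the cup's underside at 49 mm instead of 42, with low confidence; the picture showed no change since the earlier check.

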